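Pre-match check of a contest robot

TASK

Get the contest robot on the service stand ready for its match. Feel its wheels for bearing play, first the left one (as seen from the arm's base), then the right: rock the top of the wheel side to side on its axle, from one end of its play to the other and back, at least twice over. Then clip every motor driver board lying on the bench into a bay of its own so that it sits flat under the spring clips, and last of all pour all the balls from the cup into the hopper and stand the empty cup upright on the bench, leaving the other things on the bench alone.

Things in the scene. Friction and masses are not known exactly. Their poses are not given: they have to be found in the camera images.
- left_hub (a joint): lean of the left wheel on its worn bearing, rad: 0 upright, positive when its top leans to the contest robot's left (+y of left_axle), negative to its right. Hard stops at +0.12 and -0.12 (7 mm either way at the top of the tyre); between them light friction (about 2 N at the tyre); it stays where it is left
- left_axle (a point): fixed point on the left wheel's axle, mid-wheel, 80 mm above the bench; y along the axle to the contest robot's left, z up, x away from the arm. Wheel: black tyre, red rim, 130 mm across, 30 mm wide, clear of the bench; it also spins with light friction. On its inner side the wheel's face is 75 mm from the hopper wall and 45 mm from the chassis plate (plate top 16 mm above the axle)
- right_hub (a joint): lean of the right wheel on its worn bearing, rad: 0 upright, positive when its top leans to the contest robot's left (+y of right_axle), negative to its right. Hard stops at +0.12 and -0.12 (7 mm either way at the top of the tyre); between them light friction (about 2 N at the tyre); it stays where it is left
- right_axle (a point): fixed point on the right wheel's axle, mid-wheel, 80 mm above the bench; y along the axle to the contest robot's left, z up, x away from the arm. Wheel: black tyre, red rim, 130 mm across, 30 mm wide, clear of the bench; it also spins with light friction. On its inner side the wheel's face is 75 mm from the hopper wall and 45 mm from the chassis plate (plate top 16 mm above the axle)
- bay0 (a point): right of three like bays, 61 mm apart, in the black bracket at the near end of the contest robot. Point: centre of the bay floor on which a board's underside rests, 108 mm above the bench; x along the bay, away from the arm to the hopper, z up. At each end two posts 18 mm high, 57 to 72 mm out along x, leave a slot 20 mm wide, open upwards, for a board's ear
- bay1 (a point): middle of three like bays, 61 mm apart, in the black bracket at the near end of the contest robot. Point: centre of the bay floor on which a board's underside rests, 108 mm above the bench; x along the bay, away from the arm to the hopper, z up. Sprung brass noses stand 4 mm into each slot from both sides: an ear pushed down meets them 16 mm above the floor, parts them and slips beneath
- bay2 (a point): left of three like bays, 61 mm apart, in the black bracket at the near end of the contest robot. Point: centre of the bay floor on which a board's underside rests, 108 mm above the bench; x along the bay, away from the arm to the hopper, z up. Pushing a board's ears down past its four brass noses takes about 8 N in all; it then lies flat on the floor
- board0: motor driver board (or absent: None), 0.15 kg: green-topped plate 110 (x) x 50 (y) x 5 mm with an ear 16 mm wide, 15 mm long at each x end (140 mm overall). Origin: centre of the underside, z up. Dark finned heat sink in its middle, 40 mm (x) x 36 mm (y), top 35 mm above the underside: grip it across x. A half turn is the same; any board fits any bay
- board1: motor driver board (or absent: None), 0.15 kg: green-topped plate 110 (x) x 50 (y) x 5 mm with an ear 16 mm wide, 15 mm long at each x end (140 mm overall). Origin: centre of the underside, z up. Dark finned heat sink in its middle, 40 mm (x) x 36 mm (y), top 35 mm above the underside: grip it across x. A half turn is the same; any board fits any bay
- board2: motor driver board (or absent: None), 0.15 kg: green-topped plate 110 (x) x 50 (y) x 5 mm with an ear 16 mm wide, 15 mm long at each x end (140 mm overall). Origin: centre of the underside, z up. Dark finned heat sink in its middle, 40 mm (x) x 36 mm (y), top 35 mm above the underside: grip it across x. A half turn is the same; any board fits any bay
- cup: blue scoop cup, 0.15 kg, holding the balls: foot 90 mm across, mouth 122 mm, 60 mm high, wall 4 mm. Origin: centre of the underside, z up. Handle: upright slab 14 mm thick (y), out to 112 mm from the cup's axis along -x, 24 to 58 mm above the underside, clear of the mouth's rim beyond 61 mm. Balls start to roll out at about 75 degrees of tilt, the last by 90 or so
- ball0: orange game ball (or absent: None), 26 mm across, 20 g; origin: its centre. At the start in the cup
- ball1: orange game ball (or absent: None), 26 mm across, 20 g; origin: its centre. At the start in the cup
- ball2: orange game ball (or absent: None), 26 mm across, 20 g; origin: its centre. At the start in the cup
- ball3: orange game ball (or absent: None), 26 mm across, 20 g; origin: its centre. At the start in the cup
- ball4: orange game ball (or absent: None), 26 mm across, 20 g; origin: its centre. At the start in the cup
- ball5: orange game ball (or absent: None), 26 mm across, 20 g; origin: its centre. At the start in the cup
- ball6: orange game ball (or absent: None), 26 mm across, 20 g; origin: its centre. At the start in the cup
- hopper_in (a point): centre of the inner floor of the yellow open hopper between the wheels of the contest robot, 100 mm above the bench; inside 122 (x) x 92 mm (y), walls 4 mm, rim 56 mm above this point, the highest part of the contest robot. x away from the arm, y to the left, z up. The contest robot is clamped fast on its stand
- multimeter: orange multimeter, 160 x 78 x 37 mm, lying on the bench; to be left alone
- screwdriver: yellow screwdriver, 170 mm, lying on the bench; to be left alone
- tape: roll of black tape, 90 mm across, 22 mm high, lying on the bench; to be left alone
- rover: the contest robot, 310 mm over its wheels, 280 mm long, clamped fast on a grey stand with its wheels off the bench; origin: middle of the stand's foot, x from the board bays to the hopper, away from the arm, y to its left. Nothing tall stands near it: a power supply 170 mm high is 0.4 m off to its right, an open carton 110 mm high beyond that, to the back

How it is judged:
On the way, in this order (a step that is already met when the one before it is completed fails the run):
1. the left wheel is rocked on its axle so that its top leans to the robot's left, to the end of the play (value of joint left_hub above 0.09 rad), for 0.1 s.
2. the left wheel is rocked on its axle so that its top leans to the robot's right, to the end of the play (value of joint left_hub below -0.09 rad), for 0.1 s.
3. the left wheel is rocked on its axle so that its top leans to the robot's left again, to the end of the play (value of joint left_hub above 0.09 rad), for 0.1 s.
4. the right wheel is rocked on its axle so that its top leans to the robot's left, to the end of the play (value of joint right_hub above 0.09 rad), for 0.1 s.
5. the right wheel is rocked on its axle so that its top leans to the robot's right, to the end of the play (value of joint right_hub below -0.09 rad), for 0.1 s.
6. the right wheel is rocked on its axle so that its top leans to the robot's left again, to the end of the play (value of joint right_hub above 0.09 rad), for 0.1 s.
7. every driver board is clipped in flat, each in a bay of its own (((x of board0 in the frame of bay0 between -0.005 and 0.005 m and y of board0 in the frame of bay0 between -0.005 and 0.005 m and z of board0 in the frame of bay0 between -0.003 and 0.003 m and angle between the z axis of board0 and the z axis of bay0, either way round below 0.05 rad) or (x of board0 in the frame of bay1 between -0.005 and 0.005 m and y of board0 in the frame of bay1 between -0.005 and 0.005 m and z of board0 in the frame of bay1 between -0.003 and 0.003 m and angle between the z axis of board0 and the z axis of bay1, either way round below 0.05 rad) or (x of board0 in the frame of bay2 between -0.005 and 0.005 m and y of board0 in the frame of bay2 between -0.005 and 0.005 m and z of board0 in the frame of bay2 between -0.003 and 0.003 m and angle between the z axis of board0 and the z axis of bay2, either way round below 0.05 rad)) and ((x of board1 in the frame of bay0 between -0.005 and 0.005 m and y of board1 in the frame of bay0 between -0.005 and 0.005 m and z of board1 in the frame of bay0 between -0.003 and 0.003 m and angle between the z axis of board1 and the z axis of bay0, either way round below 0.05 rad) or (x of board1 in the frame of bay1 between -0.005 and 0.005 m and y of board1 in the frame of bay1 between -0.005 and 0.005 m and z of board1 in the frame of bay1 between -0.003 and 0.003 m and angle between the z axis of board1 and the z axis of bay1, either way round below 0.05 rad) or (x of board1 in the frame of bay2 between -0.005 and 0.005 m and y of board1 in the frame of bay2 between -0.005 and 0.005 m and z of board1 in the frame of bay2 between -0.003 and 0.003 m and angle between the z axis of board1 and the z axis of bay2, either way round below 0.05 rad)) and ((x of board2 in the frame of bay0 between -0.005 and 0.005 m and y of board2 in the frame of bay0 between -0.005 and 0.005 m and z of board2 in the frame of bay0 between -0.003 and 0.003 m and angle between the z axis of board2 and the z axis of bay0, either way round below 0.05 rad) or (x of board2 in the frame of bay1 between -0.005 and 0.005 m and y of board2 in the frame of bay1 between -0.005 and 0.005 m and z of board2 in the frame of bay1 between -0.003 and 0.003 m and angle between the z axis of board2 and the z axis of bay1, either way round below 0.05 rad) or (x of board2 in the frame of bay2 between -0.005 and 0.005 m and y of board2 in the frame of bay2 between -0.005 and 0.005 m and z of board2 in the frame of bay2 between -0.003 and 0.003 m and angle between the z axis of board2 and the z axis of bay2, either way round below 0.05 rad))), for 0.3 s.
8. every ball is in the hopper (x of ball0 in the frame of hopper_in between -0.062 and 0.062 m and y of ball0 in the frame of hopper_in between -0.047 and 0.047 m and z of ball0 in the frame of hopper_in between 0 and 0.055 m and x of ball1 in the frame of hopper_in between -0.062 and 0.062 m and y of ball1 in the frame of hopper_in between -0.047 and 0.047 m and z of ball1 in the frame of hopper_in between 0 and 0.055 m and x of ball2 in the frame of hopper_in between -0.062 and 0.062 m and y of ball2 in the frame of hopper_in between -0.047 and 0.047 m and z of ball2 in the frame of hopper_in between 0 and 0.055 m and x of ball3 in the frame of hopper_in between -0.062 and 0.062 m and y of ball3 in the frame of hopper_in between -0.047 and 0.047 m and z of ball3 in the frame of hopper_in between 0 and 0.055 m and x of ball4 in the frame of hopper_in between -0.062 and 0.062 m and y of ball4 in the frame of hopper_in between -0.047 and 0.047 m and z of ball4 in the frame of hopper_in between 0 and 0.055 m and x of ball5 in the frame of hopper_in between -0.062 and 0.062 m and y of ball5 in the frame of hopper_in between -0.047 and 0.047 m and z of ball5 in the frame of hopper_in between 0 and 0.055 m and x of ball6 in the frame of hopper_in between -0.062 and 0.062 m and y of ball6 in the frame of hopper_in between -0.047 and 0.047 m and z of ball6 in the frame of hopper_in between 0 and 0.055 m), for 0.3 s.
At the end, for the whole second after the job is handed in: Left, then right wheel rocked left-right-left (past 0.09 of 0.12 rad); then every board flat in a bay of its own (5 mm sideways, 3 mm in height, 0.05 rad); then every ball in the hopper; cup upright on the bench (0.1 rad); all at rest; bystanders moved under 40 mm (all of step 7 and all of step 8 and angle between cup's own z axis and vertical below 0.1 rad and height (world z) of cup between -0.006 and 0.006 m and linear speed of cup below 0.02 m/s and linear speed of each of board0, board1, board2, ball0, ball1, ball2, ball3, ball4, ball5, ball6 below 0.03 m/s); the robot touches nothing.
It fails at once if the multimeter is pushed more than 40 mm (distance of multimeter from where it was at the start of the episode above 0.04 m).
It fails at once if the screwdriver is pushed more than 40 mm (distance of screwdriver from where it was at the start of the episode above 0.04 m).
It fails at once if the tape is pushed more than 40 mm (distance of tape from where it was at the start of the episode above 0.04 m).
Of board0, board1, board2 only 1 to 3 are there at a start; the rules pass over those that are not, and their reading is None.
Of ball0, ball1, ball2, ball3, ball4, ball5, ball6 only 4 to 7 are there at a start; the rules pass over those that are not, and their reading is None.
At some moment in a run one of board0, board1, board2, cup may be knocked a few centimetres aside while the robot is not near it.
It also fails if it takes over 210 s, if anything falls off the work surface, if the arm or the gripper's body presses on something with over 40 N, if the wrist force passes 120 N, or if a joint passes its speed limit or range.

ROBOT

A 6-joint arm with a two-finger parallel gripper is mounted at the origin on the work surface. World frame = base frame: x ahead of the robot, y to its left, z up, the work surface at z = 0. Lengths are in m, angles in rad, forces in N, time in s.
With the tool pointing down it reaches from about 0.325 to 0.775 m from the base axis. Payload 5.5 kg.
Tool frame: the origin (TCP) lies on the centre line of the jaws, within the pads' length; the fingertips stand 22 mm ahead of it and the grasp point (between the pads) lies 3 mm ahead of it; z points along the fingers, y is the line along which they close (so a half turn about z gives the same grasp; the last joint's range is limited). The gripper opens to 85 mm and grips with 20 to 120 N. Pads are 22 mm wide; open, the fingers measure 114 mm over their backs; the gripper's body (76 mm by 85 mm) begins 54 mm behind the grasp point. The pads swing forward as they close: fully open they stand 13 mm farther back than shut.
Start: joints at [-1.259, 0.091, 1.231, -0, 1.82, -0.057], TCP at [0.216, -0.56, 0.253] pointing down, gripper open.
Joint ranges: [-2.87, 2.87], [-0.86, 2.18], [0.17, 2.46], [-1.51, 4.65], [0.06, 2.69], [-2.65, 2.65]. Speed limits (rad/s): [2.57, 2.57, 3.01, 3.14, 3.14, 3.14].

INTERFACE

Orientations are given as [roll, pitch, yaw] about the fixed x, y, z axes, in that order (R = Rz(yaw) Ry(pitch) Rx(roll)).
In Python, from rig import * gives the robot as it stands. The module is installed in compiled form; this text tells all that it offers.
- The arm moves only by the tool carry_out, never from a script. Its argument "moves" is a list of rows, each a list of 3 entries, a list of its own where there are three numbers: the shift along the tool's x, y, z as a fraction of full scale, then the turn, a rotation vector about the tool's x, y, z as a fraction of full scale, then the closure, from -1 (fully open) to 1 (shut), so that 0 is half open. A call has 1 to 5 rows; each row shifts and turns the commanded pose from where the row before left it, along the tool's axes as they then stand; what a row does not reach is not made up. Full scale, the value 1, is 0.02 m for a shift and 0.12 rad for a turn. A row lasts 1/8 s, in which the tool goes at most 62.5 mm and 10.7 degrees, less where a joint would pass 70% of its speed; a pose out of reach is approached as far as the arm can. A call with a number of a shift or a turn outside -1 to 1 is refused whole. A call with a gripper value outside its range is refused whole. The fingers move at their own pace and stop on an object; "grip_force" is the grip in N (left out, the last holds). Time passes only in rows, so rows that do not move let the fingers close. It gives the time, the measured TCP pose, the force, the opening and the grip force at its end, in the units of the state.
- observe(): the state, without advancing time (a new reading comes with each control period).
- read_camera(name): name is "scene" or "top"; returns the picture (420x560x3 uint8, blue, green, red); there is no depth.
- camera_model(name): a dict with "fx", "fy", "cx", "cy" (pixels), "xyz" and "attitude" of the camera in the world. Camera axes: x right, y up, looking along -z (the intrinsics and any distortion apply to the point x, -y, -z); pixel columns grow to the right and rows downward; lengths in m; the calibration is good to about 2 mm. A picture is of the moment at which its call begins. camera_model takes no time and is no camera call.
- hand_in(): hands the job in; it is judged then, once.
The state is a dict: "clock": time; "q": joint angles; "dq": joint speeds; "effort": joint torques, N m; "eef_pos": TCP position; "tool_rot": TCP orientation; "ft_force": force on the tool from outside, world axes, zero at the start; "ft_torque": the same for the moment, N m; "opening": opening from 0.0 (shut) to 1.0 (fully open); "grasp_force": force on a finger pad.
Only numpy, scipy, OpenCV 4.12 (cv2) and the standard library are available. Lean on these libraries where they do the work, as an engineer would, in place of code of your own. Each camera call takes 0.05 s, during which the arm holds its last target. There are 200 camera calls.

## Working session

There is one attempt and no reset: what is moved stays moved. The work goes in short steps, Python scripts to look and compute and a tool call to move; the robot and the scene stay as the last step left them, time stands still between calls to the robot, and variables do not carry over. Pictures are saved under pics/ and viewed, at most 14 in all, crops included, and the job is handed in when it is done.

Besides the shell and the picture viewer there is one more tool, called as name([rows], argument=value, ...), one row to a line, values as JSON. carry_out: Moves the arm, as the interface text tells. Its arguments: {"type":"object","properties":{"moves":{"type":"array"},"grip_force":{"type":"number"}},"required":["moves"]}

```bash
mkdir -p pics
python3 - <<'E'
from rig import *
import cv2
for n in("scene","top"):
    cv2.imwrite(f"pics/{n}0.png",read_camera(n)); print(camera_model(n))
print(observe())
E
```

```text
{'fx': 449.1540325093541, 'fy': 449.1540325093541, 'cx': 282.3315247246531, 'cy': 216.63519150824192, 'xyz': array([ 1.2926964 , -0.12925286,  0.92552482]), 'attitude': array([ 0.74290596, -0.01415554,  1.36267024])}
{'fx': 504.42371769664953, 'fy': 504.42371769664953, 'cx': 288.90400738611623, 'cy': 203.08224213718637, 'xyz': array([0.45288827, 0.00526077, 1.4051912 ]), 'attitude': array([ 0.05773122,  0.02171113, -1.59826434])}
{'clock': 0.1, 'q': array([-1.25871238e+00,  9.18236021e-02,  1.23179086e+00,  6.89992128e-06,
        1.81980431e+00, -5.67057346e-02]), 'dq': array([ 2.26238086e-03, -1.71837031e-03, -1.39435722e-03, -9.04779276e-05,
        8.63075382e-04,  7.69089621e-04]), 'effort': array([ 1.47956951e-03, -4.60218108e+01, -4.19217968e+01, -9.46457726e-05,
        1.06620166e-02,  1.29944934e-05]), 'eef_pos': array([ 0.21622201, -0.55945153,  0.2522256 ]), 'tool_rot': array([-3.13976985e+00, -1.10175536e-04,  3.68791272e-01]), 'ft_force': array([-0.4681178 ,  0.25892636,  0.16535252]), 'ft_torque': array([-0.03809704, -0.02880705,  0.02636595]), 'grasp_force': 0.0, 'opening': 0.9987493447279531}
```

View pics/top0.png

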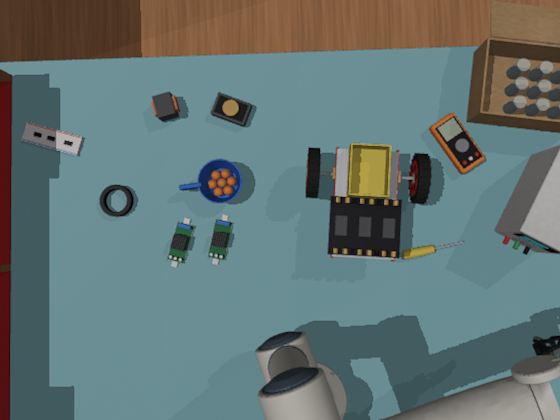

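View pics/scene0.png

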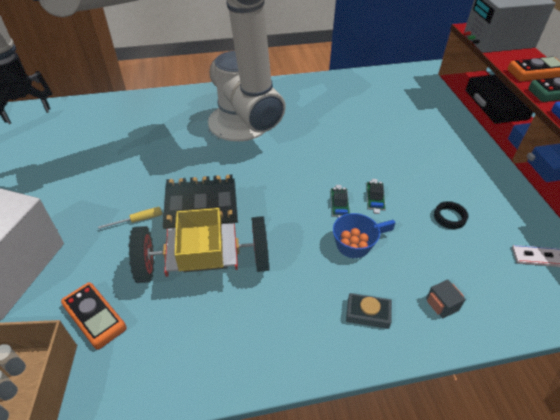

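```bash
cat > h.py <<'E'
import numpy as np, cv2
from scipy.spatial.transform import Rotation as R
from rig import *
def ray(n,uv):
    c=camera_model(n); u,v=uv
    d=np.array([(u-c['cx'])/c['fx'],-(v-c['cy'])/c['fy'],-1.])
    return np.array(c['xyz']),R.from_euler('xyz',c['attitude']).as_matrix()@d
def onz(n,uv,z):
    o,d=ray(n,uv); return (o+d*(z-o[2])/d[2])
def proj(n,p):
    c=camera_model(n); q=R.from_euler('xyz',c['attitude']).as_matrix().T@(np.array(p)-c['xyz'])
    return np.array([c['cx']+c['fx']*q[0]/-q[2],c['cy']-c['fy']*q[1]/-q[2]])
def tri(u1,u2):
    (a,d),(b,e)=ray('top',u1),ray('scene',u2)
    s=np.linalg.lstsq(np.c_[d,-e],b-a,rcond=None)[0]
    p,q=a+d*s[0],b+e*s[1]; return (p+q)/2,np.linalg.norm(p-q)
def blobs(m,amin):
    k,l,s,c=cv2.connectedComponentsWithStats(m.astype(np.uint8)*255)
    return [(c[i],s[i]) for i in range(1,k) if s[i,4]>=amin]
def crop(im,x0,y0,x1,y1,f,name):
    cv2.imwrite('pics/'+name,cv2.resize(im[y0:y1,x0:x1],None,fx=f,fy=f,interpolation=cv2.INTER_CUBIC))
E
python3 - <<'E'
from h import *
t=cv2.imread('pics/top0.png');s=cv2.imread('pics/scene0.png')
a=cv2.resize(t[135:275,290:450],None,fx=4,fy=4,interpolation=cv2.INTER_CUBIC)[:, :640]
crop(t,290,138,450,268,4.5,'c1.png')
crop(t,150,150,260,275,4.5,'c2.png')
h=cv2.cvtColor(t,cv2.COLOR_BGR2HSV)
# cup
for c,st in blobs((abs(h[...,0].astype(int)-110)<10)&(h[...,1]>180)&(h[...,2]>60),30): print('blue',c,st)
for c,st in blobs((abs(h[...,0].astype(int)-28)<6)&(h[...,1]>130)&(h[...,2]>80),40): print('yel',c,st)
for c,st in blobs((abs(h[...,0].astype(int)-60)<22)&(h[...,1]>90)&(h[...,2]<140),40): print('grn',c,st)
E
```

```text
blue [215.7721519  179.52658228] [180 160  61  43 790]
yel [368.78319652 171.00338001] [ 347  144   44   54 2071]
yel [417.928 251.408] [403 245  31  14 250]
grn [220.78472222 239.54166667] [209 222  23  38 288]
grn [181.43636364 242.30181818] [169 225  24  38 275]
```

View pics/c1.png

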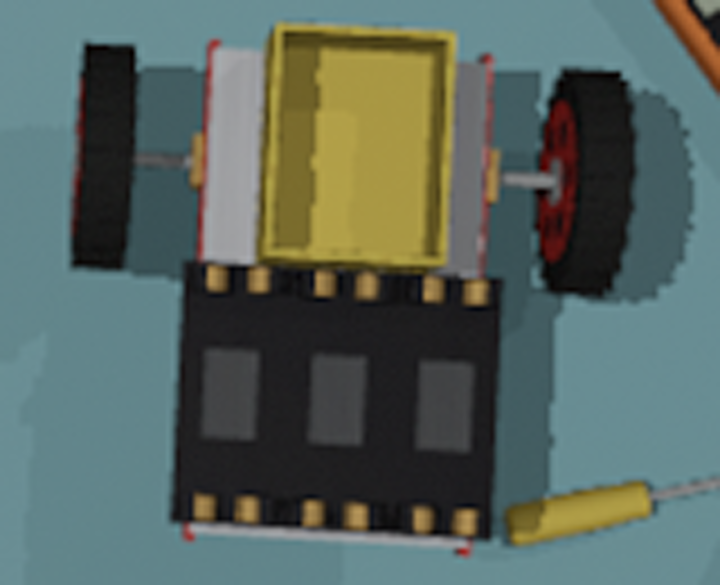

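View pics/c2.png

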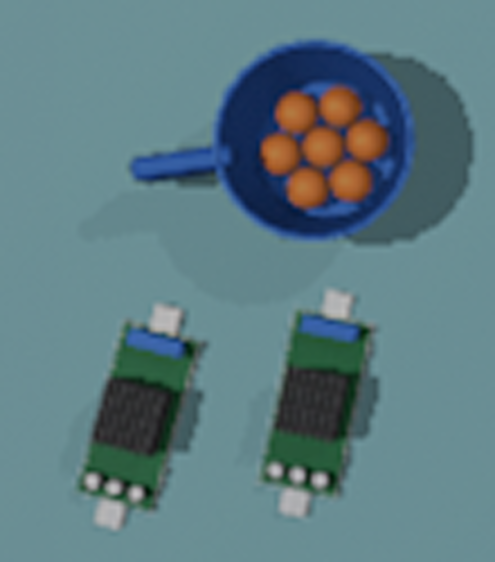

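```bash
cat > m.py <<'E'
from h import *
import sys
def boards(t,box=(150,200,265,285)):
    x0,y0,x1,y1=box; h=cv2.cvtColor(t,cv2.COLOR_BGR2HSV)
    g=(abs(h[...,0].astype(int)-60)<22)&(h[...,1]>90)&(h[...,2]<140)
    w=(h[...,1]<60)&(h[...,2]>110)
    for c,st in blobs(g,100):
        d=np.zeros(g.shape,np.uint8)
        e=[b for b in blobs(w,12) if abs(np.hypot(*(b[0]-c))-25)<7]
        P=[onz('top',b[0],.005)[:2] for b in e]
        print('board grn',onz('top',c,.005)[:2].round(4),'ears',[(b[0].round(1),b[1][4]) for b in e],np.round(P,4).tolist())
        if len(P)==2:
            v=P[0]-P[1]; print('  mid',((P[0]+P[1])/2).round(4),'len',np.hypot(*v).round(4),'yaw',np.arctan2(v[1],v[0]).round(3))
def cup(t):
    h=cv2.cvtColor(t,cv2.COLOR_BGR2HSV)
    b=(abs(h[...,0].astype(int)-110)<12)&(h[...,1]>150)&(h[...,2]>40)
    b=max(blobs(b,300),key=lambda b:b[1][4]) and b
    k,l,s,c=cv2.connectedComponentsWithStats(b.astype(np.uint8)); i=1+s[1:,4].argmax(); m=(l==i).astype(np.uint8)
    cs,_=cv2.findContours(m,cv2.RETR_EXTERNAL,cv2.CHAIN_APPROX_NONE); f=cv2.drawContours(m*0,cs,-1,1,-1)
    o=cv2.morphologyEx(f,cv2.MORPH_OPEN,cv2.getStructuringElement(cv2.MORPH_ELLIPSE,(15,15)))
    ys,xs=o.nonzero(); cen=onz('top',(xs.mean(),ys.mean()),.06)
    ed=[onz('top',p[0],.06)[:2] for p in cv2.findContours(o,0,1)[0][0]]
    hd=f&~cv2.dilate(o,np.ones((3,3))); hb=max(blobs(hd>0,5),key=lambda q:q[1][4])[0]; hp=onz('top',hb,.058)
    print('cup',cen.round(4),'rad',np.mean([np.hypot(*(e-cen[:2])) for e in ed]).round(4),'handle blob',hp.round(4),'handle dir',np.arctan2(*(hp-cen)[[1,0]]).round(3))
E
python3 - <<'E'
from m import *
t=cv2.imread('pics/top0.png'); h=cv2.cvtColor(t,cv2.COLOR_BGR2HSV)
boards(t);cup(t)
x=h[138:268,290:450]
m=(abs(x[...,0].astype(int)-18)<9)&(x[...,1]>70)&(x[...,2]>90)
B=[b for b in blobs(m,8) if b[0][0]<112]
P=[]
for c,st in B:
    uv=c+[290,138]; w=onz('top',uv,.126)
    print(uv.round(1),st[4],w.round(4))
yl=(abs(h[...,0].astype(int)-28)<6)&(h[...,1]>130)&(h[...,2]>40); 
k,l,s,c=cv2.connectedComponentsWithStats(yl.astype(np.uint8));i=1+s[1:,4].argmax()
r=cv2.minAreaRect(np.argwhere(l==i)[:,::-1].astype(np.float32)); 
W=[onz('top',p,.156) for p in cv2.boxPoints(r)]; print('hop',np.mean(W,0).round(4),np.round(W,4).tolist())
E
```

```text
board grn [0.4387 0.2254] ears [(array([224.7, 217.4]), np.int32(50)), (array([215. , 259.9]), np.int32(58))] [[0.4998, 0.2133], [0.3829, 0.2425]]
  mid [0.4413 0.2279] len 0.1205 yaw -0.245
board grn [0.434  0.3353] ears [(array([186.5, 220.6]), np.int32(50)), (array([170. , 256.5]), np.int32(12)), (array([174.2, 262.7]), np.int32(56))] [[0.494, 0.3201], [0.3955, 0.3678], [0.3782, 0.3563]]
cup [0.5966 0.2176 0.06  ] rad 0.0582 handle blob [0.5847 0.3042 0.058 ] handle dir 1.707
[368.9 171.2] 2065 [ 0.603  -0.1746  0.126 ]
[333.5 173.4] 32 [ 0.6    -0.0845  0.126 ]
[399.1 177. ] 30 [ 0.5857 -0.2502  0.126 ]
[337.4 199.4] 21 [ 0.5334 -0.0923  0.126 ]
[346.9 199.6] 27 [ 0.5322 -0.1163  0.126 ]
[361.4 200.6] 23 [ 0.5286 -0.1529  0.126 ]
[371.1 201. ] 25 [ 0.527  -0.1772  0.126 ]
[385.5 201.7] 22 [ 0.524  -0.2135  0.126 ]
[395.1 202.4] 27 [ 0.5216 -0.2375  0.126 ]
[334.8 250.3] 25 [ 0.405  -0.0814  0.126 ]
[344.4 250.8] 23 [ 0.4031 -0.1056  0.126 ]
[359.1 251.6] 25 [ 0.4001 -0.1424  0.126 ]
[368.9 252.4] 27 [ 0.3974 -0.167   0.126 ]
[383.5 253.3] 22 [ 0.3943 -0.2035  0.126 ]
[393.1 253.6] 27 [ 0.3929 -0.2274  0.126 ]
hop [ 0.6005 -0.1699  0.156 ] [[0.5379, -0.1132, 0.156], [0.6713, -0.1244, 0.156], [0.663, -0.2268, 0.156], [0.5299, -0.215, 0.156]]
```

```bash
cat > p.py <<'E'
from h import *
A=-.084; HOP=np.array([.6005,-.1699]); BAY=np.array([[.4582,-.2205],[.4633,-.1599],[.4684,-.0989]])
RA=np.array([[np.cos(A),-np.sin(A)],[np.sin(A),np.cos(A)]])
def plan(to,yaw=None,fr=None,fyaw=None,name=''):
    """print rows (shift) in tool axes: turn first, then straight; tool pointing down"""
    o=observe(); fr=o['eef_pos'] if fr is None else np.array(fr); fyaw=o['tool_rot'][2] if fyaw is None else fyaw
    yaw=fyaw if yaw is None else yaw
    a=-((yaw-fyaw+np.pi)%(2*np.pi)-np.pi); n=int(np.ceil(abs(a)/.12-.02))
    c,s=np.cos(yaw),np.sin(yaw); w=np.array(to)-fr; d=np.array([c*w[0]+s*w[1],s*w[0]-c*w[1],-w[2]])
    m=int(np.ceil(abs(d).max()/.02-.01))
    print(name,'turn z',n,'x',(round(a/.12/n,2) if n else 0),'| shift',m,'x',(d/.02/max(m,1)).round(2).tolist(),'| d mm',(d*1e3).round(1).tolist())
def st():
    o=observe(); print('t',round(o['clock'],2),'p',o['eef_pos'].round(4),'rpy',o['tool_rot'].round(3),'F',o['ft_force'].round(1),'q',o['q'].round(2),'op',round(o['opening'],3))
E
python3 - <<'E'
from p import *
t=cv2.imread('pics/top0.png')
x=t[138:268,290:450]; m=x.max(2)<45
for c,s in blobs(m,100): print('dark',c+[290,138],s+np.array([290,138,0,0,0]))
for p in ((290+165/4.5,138+160/4.5),(290+525/4.5,138+180/4.5)): print('axle',onz('top',p,.08).round(4))
for k in(.14,-.14): print('exp',HOP+RA@[0,k], proj('top',[*(HOP+RA@[0,k]),.08]))
L=HOP+RA@[0,.14]
plan([*L,.20],A,name='to left'); st()
E
```

```text
dark [313.15302491 172.53736655] [306 148  14  50 562]
dark [421.97907324 178.28101644] [410 154  21  50 669]
dark [364.37030598 226.27920723] [ 328  196   74   62 2876]
axle [ 0.6054 -0.0698  0.08  ]
axle [ 0.5873 -0.2791  0.08  ]
exp [ 0.61224618 -0.03039363] [311.64859538 171.40337681]
exp [ 0.58875382 -0.30940637] [418.22679904 177.11932844]
to left turn z 4 x 0.94 | shift 29 x [0.6, -0.97, 0.09] | d mm [350.2, -560.4, 52.2]
t 0.1 p [ 0.2162 -0.5595  0.2522] rpy [-3.14  -0.     0.369] F [-0.5  0.3  0.2] q [-1.26  0.09  1.23  0.    1.82 -0.06] op 0.999
```

carry_out([
  [[0,0,0],[0,0,0.94],-1],
  [[0,0,0],[0,0,0.94],-1],
  [[0,0,0],[0,0,0.94],-1],
  [[0,0,0],[0,0,0.94],-1],
  [[0.6,-0.97,0],[0,0,0],-1],
])

```text
clock: 0.72
eef_pos: [0.2294, -0.5412, 0.2522]
tool_rot: [-3.14, 0.001, -0.084]
ft_force: [0.3, 0.2, -0.5]
opening: 0.996
grasp_force: 0.0
```

carry_out([
  [[0.6,-0.97,0],[0,0,0],-1],
  [[0.6,-0.97,0],[0,0,0],-1],
  [[0.6,-0.97,0],[0,0,0],-1],
  [[0.6,-0.97,0],[0,0,0],-1],
  [[0.6,-0.97,0],[0,0,0],-1],
])

```text
clock: 1.35
eef_pos: [0.2986, -0.4482, 0.2534]
tool_rot: [3.141, -0.0, -0.082]
ft_force: [0.4, -1.1, 0.4]
opening: 0.998
grasp_force: 0.0
```

carry_out([
  [[0.6,-0.97,0],[0,0,0],-1],
  [[0.6,-0.97,0],[0,0,0],-1],
  [[0.6,-0.97,0],[0,0,0],-1],
  [[0.6,-0.97,0],[0,0,0],-1],
  [[0.6,-0.97,0],[0,0,0],-1],
])

```text
clock: 1.98
eef_pos: [0.3662, -0.3564, 0.2534]
tool_rot: [3.141, -0.0, -0.082]
ft_force: [-0.1, 0.5, 0.7]
opening: 1.002
grasp_force: 0.0
```

carry_out([
  [[0.6,-0.97,0],[0,0,0],-1],
  [[0.6,-0.97,0],[0,0,0],-1],
  [[0.6,-0.97,0],[0,0,0],-1],
  [[0.6,-0.97,0],[0,0,0],-1],
  [[0.6,-0.97,0],[0,0,0],-1],
])

```text
clock: 2.6
eef_pos: [0.4338, -0.2646, 0.2534]
tool_rot: [3.141, -0.0, -0.082]
ft_force: [-0.3, 0.3, -0.8]
opening: 1.005
grasp_force: 0.0
```

carry_out([
  [[0.6,-0.97,0],[0,0,0],-1],
  [[0.6,-0.97,0],[0,0,0],-1],
  [[0.6,-0.97,0],[0,0,0],-1],
  [[0.6,-0.97,0],[0,0,0],-1],
  [[0.6,-0.97,0],[0,0,0],-1],
])

```text
clock: 3.22
eef_pos: [0.5014, -0.1728, 0.2534]
tool_rot: [3.141, -0.0, -0.082]
ft_force: [-0.6, 0.4, -0.7]
opening: 0.999
grasp_force: 0.0
```

carry_out([
  [[0.6,-0.97,0],[0,0,0],-1],
  [[0.6,-0.97,0],[0,0,0],-1],
  [[0.6,-0.97,0],[0,0,0],0],
  [[0.6,-0.97,0],[0,0,0],0],
  [[0,0,0],[0,0,0],0],
])

```text
clock: 3.85
eef_pos: [0.5555, -0.0991, 0.253]
tool_rot: [-3.141, 0.0, -0.08]
ft_force: [0.3, -0.1, -0.3]
opening: 0.501
grasp_force: 0.0
```

Run:
```python
from p import *
st(); plan([*(HOP+RA@[-.003,.14]),.142],A)
```

```text
t 3.85 p [ 0.5555 -0.0991  0.253 ] rpy [-3.141  0.    -0.08 ] F [ 0.3 -0.1 -0.3] q [-0.24 -0.01  1.33  0.    1.82  1.41] op 0.501
 turn z 1 x 0.04 | shift 6 x [0.4, -0.61, 0.93] | d mm [47.8, -73.2, 111.0]
```

carry_out([
  [[0.6,-0.91,0],[0,0,0],0],
  [[0.6,-0.91,0],[0,0,0],0],
  [[0.6,-0.92,0],[0,0,0],0],
  [[0.6,-0.92,0],[0,0,0],0],
  [[0,0,1],[0,0,0],0],
])

```text
clock: 4.47
eef_pos: [0.6109, -0.03, 0.2346]
tool_rot: [-3.141, -0.003, -0.08]
ft_force: [0.3, -0.1, -0.4]
opening: 0.502
grasp_force: 0.0
```

carry_out([
  [[0,0,1],[0,0,0],0],
  [[0,0,1],[0,0,0],0],
  [[0,0,0.9],[0,0,0],0],
  [[0,0,0],[0,0,0],0],
])

```text
clock: 4.97
eef_pos: [0.6081, -0.0321, 0.1728]
tool_rot: [-3.142, 0.004, -0.083]
ft_force: [0.5, -0.5, -0.4]
opening: 0.501
grasp_force: 0.0
```

Run:
```python
from p import *
st(); plan([*(HOP+RA@[-.003,.14]),.142],A)
s=read_camera('scene');crop(s,80,150,320,300,3.3,'w1.png')
```

```text
t 4.97 p [ 0.6081 -0.0321  0.1728] rpy [-3.142  0.004 -0.083] F [ 0.5 -0.5 -0.4] q [-0.11  0.12  1.35 -0.    1.68  1.55] op 0.501
 turn z 0 x 0 | shift 2 x [0.02, -0.05, 0.77] | d mm [1.0, -2.0, 30.8]
```

View pics/w1.png

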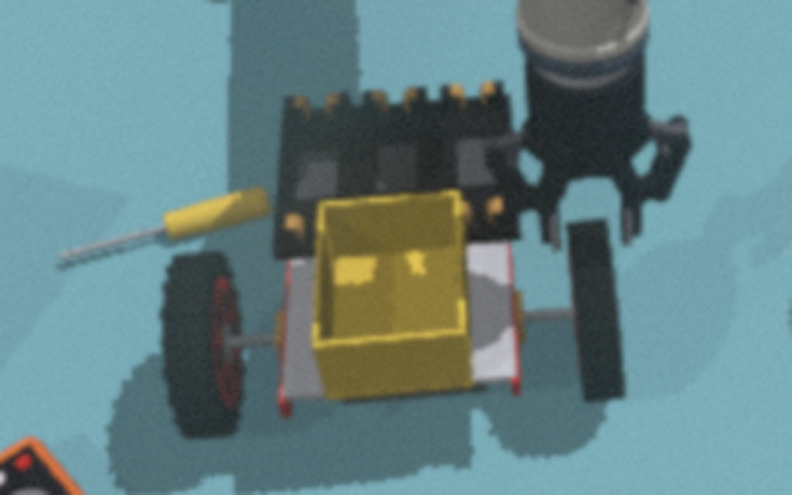

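carry_out([
  [[0,0,0.8],[0,0,0],0],
  [[0,0,0.75],[0,0,0],0],
  [[0,0,0],[0,0,0],0],
])

```text
clock: 5.4
eef_pos: [0.6081, -0.0319, 0.1419]
tool_rot: [-3.141, 0.004, -0.082]
ft_force: [-0.1, -0.2, -0.1]
opening: 0.498
grasp_force: 0.0
```

carry_out([
  [[0,-0.3,0],[0,0,0],0],
  [[0,-0.2,0],[0,0,0],0],
])

```text
clock: 5.65
eef_pos: [0.6101, -0.0221, 0.1453]
tool_rot: [3.141, -0.001, -0.083]
ft_force: [-0.9, -2.8, 1.9]
opening: 0.501
grasp_force: 1.3
```

carry_out([
  [[0,-0.1,0],[0,0,0],0],
  [[0,0,0],[0,0,0],0],
])

```text
clock: 5.9
eef_pos: [0.6104, -0.0199, 0.145]
tool_rot: [3.142, -0.001, -0.082]
ft_force: [-0.8, -0.8, 1.1]
opening: 0.504
grasp_force: 0.8
```

carry_out([
  [[0,-0.1,0],[0,0,0],0],
  [[0,0,0],[0,0,0],0],
])

```text
clock: 6.15
eef_pos: [0.6105, -0.0192, 0.1449]
tool_rot: [3.139, -0.001, -0.083]
ft_force: [0.1, -4.8, 3.8]
opening: 0.502
grasp_force: 3.0
```

carry_out([
  [[0,-0.1,0],[0,0,0],0],
  [[0,0,0],[0,0,0],0],
])

```text
clock: 6.4
eef_pos: [0.6106, -0.0186, 0.1449]
tool_rot: [3.137, -0.001, -0.085]
ft_force: [-0.9, -9.8, 2.8]
opening: 0.499
grasp_force: 5.1
```

Run:
```python
from p import *
st()
```

```text
t 6.4 p [ 0.6106 -0.0186  0.1449] rpy [ 3.137e+00 -1.000e-03 -8.500e-02] F [-0.9 -9.8  2.8] q [-0.08  0.12  1.39 -0.    1.63  1.57] op 0.499
```

carry_out([
  [[0,0.6,0],[0,0,0],0],
  [[0,0.4,0],[0,0,0],0],
  [[0,0.15,0],[0,0,0],0],
  [[0,0,0],[0,0,0],0],
])

```text
clock: 6.9
eef_pos: [0.6084, -0.0389, 0.1442]
tool_rot: [-3.141, 0.0, -0.082]
ft_force: [0.6, 1.0, 0.3]
opening: 0.5
grasp_force: 0.3
```

carry_out([
  [[0,0.1,0],[0,0,0],0],
  [[0,0,0],[0,0,0],0],
])

```text
clock: 7.15
eef_pos: [0.6083, -0.0407, 0.1444]
tool_rot: [-3.141, -0.0, -0.082]
ft_force: [-0.3, 3.9, 1.9]
opening: 0.501
grasp_force: 1.1
```

carry_out([
  [[0,0.1,0],[0,0,0],0],
  [[0,0,0],[0,0,0],0],
])

```text
clock: 7.4
eef_pos: [0.6082, -0.043, 0.1445]
tool_rot: [-3.142, -0.0, -0.082]
ft_force: [-0.1, 1.9, 1.3]
opening: 0.501
grasp_force: 1.2
```

carry_out([
  [[0,0.1,0],[0,0,0],0],
  [[0,0,0],[0,0,0],0],
])

```text
clock: 7.65
eef_pos: [0.6082, -0.0441, 0.1445]
tool_rot: [-3.14, -0.0, -0.082]
ft_force: [0.4, 4.5, 3.5]
opening: 0.5
grasp_force: 2.9
```

carry_out([
  [[0,0.1,0],[0,0,0],0],
  [[0,0,0],[0,0,0],0],
])

```text
clock: 7.9
eef_pos: [0.6081, -0.0447, 0.1445]
tool_rot: [-3.137, -0.001, -0.081]
ft_force: [1.4, 9.7, 2.4]
opening: 0.5
grasp_force: 5.1
```

carry_out([
  [[0,0.1,0],[0,0,0],0],
  [[0,0,0],[0,0,0],0],
])

```text
clock: 8.15
eef_pos: [0.6081, -0.0453, 0.1446]
tool_rot: [-3.135, -0.001, -0.079]
ft_force: [1.6, 13.9, 3.7]
opening: 0.5
grasp_force: 7.2
```

carry_out([
  [[0,-0.7,0],[0,0,0],0],
  [[0,-0.6,0],[0,0,0],0],
  [[0,-0.2,0],[0,0,0],0],
  [[0,0,0],[0,0,0],0],
])

```text
clock: 8.65
eef_pos: [0.6101, -0.0196, 0.1445]
tool_rot: [3.14, -0.0, -0.083]
ft_force: [-1.8, -1.7, 3.3]
opening: 0.497
grasp_force: 1.6
```

carry_out([
  [[0,-0.1,0],[0,0,0],0],
  [[0,0,0],[0,0,0],0],
])

```text
clock: 8.9
eef_pos: [0.6102, -0.019, 0.1446]
tool_rot: [3.139, -0.0, -0.084]
ft_force: [-1.0, -7.4, 3.7]
opening: 0.502
grasp_force: 3.8
```

carry_out([
  [[0,-0.1,0],[0,0,0],0],
  [[0,0,0],[0,0,0],0],
])

```text
clock: 9.15
eef_pos: [0.6103, -0.0184, 0.1445]
tool_rot: [3.136, -0.0, -0.085]
ft_force: [-1.9, -10.9, 2.8]
opening: 0.504
grasp_force: 5.9
```

carry_out([
  [[0,0.3,0],[0,0,0],0],
  [[0,0.1,0],[0,0,0],0],
  [[0,0,-0.5],[0,0,0],0],
  [[0,0,-1],[0,0,0],0],
  [[0,0,-1],[0,0,0],0],
])

```text
clock: 9.78
eef_pos: [0.6101, -0.0227, 0.1966]
tool_rot: [-3.141, -0.002, -0.082]
ft_force: [0.1, -0.6, 1.4]
opening: 0.503
grasp_force: 0.0
```

carry_out([
  [[0,0,-1],[0,0,0],0],
  [[0,0,-0.5],[0,0,0],0],
  [[0,0,0],[0,0,0],0],
])

```text
clock: 10.15
eef_pos: [0.6102, -0.023, 0.2256]
tool_rot: [-3.142, -0.002, -0.082]
ft_force: [-0.4, -0.2, -0.3]
opening: 0.499
grasp_force: 0.0
```

Run:
```python
from p import *
st(); c=np.array([.609,-.0317])+RA@[0,-.28]; print(c)
plan([*c,.225],A); plan([*(HOP+RA@[-.003,-.14]),.225],A)
```

```text
t 10.15 p [ 0.6102 -0.023   0.2256] rpy [-3.142e+00 -2.000e-03 -8.200e-02] F [-0.4 -0.2 -0.3] q [-0.09  0.11  1.25  0.    1.77  1.56] op 0.499
[ 0.58550765 -0.31071274]
 turn z 0 x 0 | shift 15 x [-0.0, 0.96, 0.0] | d mm [-0.5, 288.7, 0.6]
 turn z 0 x 0 | shift 15 x [-0.0, 0.96, 0.0] | d mm [-0.3, 287.2, 0.6]
```

carry_out([
  [[0,0.96,0],[0,0,0],-0.2],
  [[0,0.96,0],[0,0,0],-0.2],
  [[0,0.96,0],[0,0,0],-0.2],
  [[0,0.96,0],[0,0,0],-0.2],
  [[0,0.96,0],[0,0,0],-0.2],
])

```text
clock: 10.78
eef_pos: [0.6017, -0.1204, 0.2242]
tool_rot: [3.142, 0.0, -0.083]
ft_force: [0.8, -0.4, -0.0]
opening: 0.603
grasp_force: 0.0
```

carry_out([
  [[0,0.96,0],[0,0,0],-0.2],
  [[0,0.96,0],[0,0,0],-0.2],
  [[0,0.96,0],[0,0,0],-0.2],
  [[0,0.96,0],[0,0,0],-0.2],
  [[0,0.96,0],[0,0,0],-0.2],
])

```text
clock: 11.4
eef_pos: [0.5939, -0.2156, 0.2242]
tool_rot: [-3.142, -0.0, -0.082]
ft_force: [-0.5, -0.3, -1.2]
opening: 0.595
grasp_force: 0.0
```

carry_out([
  [[0,0.96,0],[0,0,0],-0.2],
  [[0,0.96,0],[0,0,0],-0.2],
  [[0,0.96,0],[0,0,0],-0.2],
  [[0,0.96,0],[0,0,0],-0.2],
  [[0,0.96,0],[0,0,0],-0.2],
])

```text
clock: 12.02
eef_pos: [0.586, -0.3113, 0.2242]
tool_rot: [-3.142, 0.0, -0.082]
ft_force: [-0.4, -0.1, 0.1]
opening: 0.602
grasp_force: 0.0
```

carry_out([
  [[0,0,1],[0,0,0],-0.2],
  [[0,0,0.5],[0,0,0],-0.2],
  [[0,0,0],[0,0,0],-0.2],
])

```text
clock: 12.4
eef_pos: [0.5856, -0.3089, 0.1918]
tool_rot: [-3.14, 0.003, -0.081]
ft_force: [-0.7, 0.2, 0.1]
opening: 0.602
grasp_force: 0.0
```

Run:
```python
from p import *
st(); plan([.5855,-.3107,.144],A)
crop(read_camera('scene'),80,150,320,300,3.3,'w2.png')
```

```text
t 12.4 p [ 0.5856 -0.3089  0.1918] rpy [-3.14e+00  3.00e-03 -8.10e-02] F [-0.7  0.2  0.1] q [-0.54  0.26  1.15  0.    1.73  1.12] op 0.602
 turn z 1 x 0.02 | shift 3 x [0.0, 0.03, 0.8] | d mm [0.0, 1.8, 47.8]
```

View pics/w2.png

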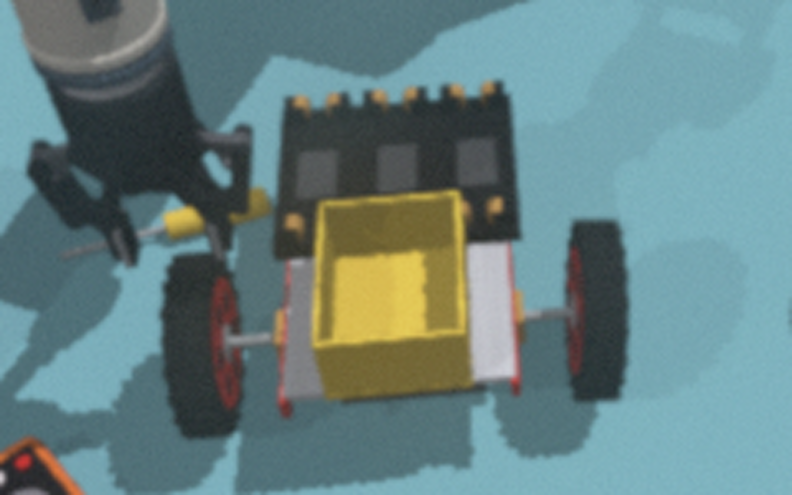

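carry_out([
  [[0,0,0.8],[0,0,0],-0.2],
  [[0,0,0.8],[0,0,0],-0.2],
  [[0,0,0.8],[0,0,0],-0.2],
  [[0,0,0],[0,0,0],-0.2],
])

```text
clock: 12.95
eef_pos: [0.5852, -0.3095, 0.1433]
tool_rot: [-3.14, 0.004, -0.082]
ft_force: [1.0, 0.1, 0.7]
opening: 0.598
grasp_force: 0.0
```

carry_out([
  [[0,-0.4,0],[0,0,0],-0.2],
  [[0,-0.3,0],[0,0,0],-0.2],
  [[0,-0.1,0],[0,0,0],-0.2],
  [[0,0,0],[0,0,0],-0.2],
])

```text
clock: 13.45
eef_pos: [0.5878, -0.2942, 0.1473]
tool_rot: [3.141, -0.002, -0.082]
ft_force: [-0.2, -0.9, 1.2]
opening: 0.598
grasp_force: 0.9
```

carry_out([
  [[0,-0.1,0],[0,0,0],-0.2],
  [[0,0,0],[0,0,0],-0.2],
])

```text
clock: 13.7
eef_pos: [0.5877, -0.2935, 0.1471]
tool_rot: [3.139, -0.002, -0.083]
ft_force: [0.1, -5.8, 3.3]
opening: 0.599
grasp_force: 3.0
```

carry_out([
  [[0,-0.1,0],[0,0,0],-0.2],
  [[0,-0.1,0],[0,0,0],-0.2],
  [[0,0,0],[0,0,0],-0.2],
])

```text
clock: 14.08
eef_pos: [0.5876, -0.2922, 0.1472]
tool_rot: [3.134, -0.002, -0.086]
ft_force: [-0.4, -14.0, 2.1]
opening: 0.596
grasp_force: 7.0
```

carry_out([
  [[0,0.7,0],[0,0,0],-0.2],
  [[0,0.6,0],[0,0,0],-0.2],
  [[0,0.5,0],[0,0,0],-0.2],
  [[0,0.1,0],[0,0,0],-0.2],
  [[0,0,0],[0,0,0],-0.2],
])

```text
clock: 14.7
eef_pos: [0.5848, -0.326, 0.1462]
tool_rot: [3.142, 0.0, -0.082]
ft_force: [-1.0, 0.8, -0.3]
opening: 0.599
grasp_force: 0.1
```

carry_out([
  [[0,0.1,0],[0,0,0],-0.2],
  [[0,0,0],[0,0,0],-0.2],
])

```text
clock: 14.95
eef_pos: [0.5847, -0.3274, 0.1463]
tool_rot: [-3.141, 0.0, -0.082]
ft_force: [0.3, 3.5, 0.8]
opening: 0.601
grasp_force: 1.6
```

carry_out([
  [[0,0.1,0],[0,0,0],-0.2],
  [[0,0,0],[0,0,0],-0.2],
])

```text
clock: 15.2
eef_pos: [0.5847, -0.3282, 0.1463]
tool_rot: [-3.138, 0.0, -0.081]
ft_force: [-0.8, 6.9, 2.1]
opening: 0.596
grasp_force: 4.0
```

carry_out([
  [[0,0.1,0],[0,0,0],-0.2],
  [[0,0.1,0],[0,0,0],-0.2],
  [[0,0,0],[0,0,0],-0.2],
])

```text
clock: 15.58
eef_pos: [0.585, -0.3294, 0.1464]
tool_rot: [-3.134, 0.001, -0.078]
ft_force: [0.8, 16.9, 4.6]
opening: 0.599
grasp_force: 8.3
```

carry_out([
  [[0,-0.7,0],[0,0,0],-0.2],
  [[0,-0.6,0],[0,0,0],-0.2],
  [[0,-0.5,0],[0,0,0],-0.2],
  [[0,-0.2,0],[0,0,0],-0.2],
  [[0,0,0],[0,0,0],-0.2],
])

```text
clock: 16.2
eef_pos: [0.5875, -0.2942, 0.1467]
tool_rot: [3.141, -0.001, -0.082]
ft_force: [0.5, -1.7, 0.6]
opening: 0.599
grasp_force: 0.6
```

carry_out([
  [[0,-0.1,0],[0,0,0],-0.2],
  [[0,0,0],[0,0,0],-0.2],
])

```text
clock: 16.45
eef_pos: [0.5875, -0.2936, 0.1466]
tool_rot: [3.139, -0.001, -0.084]
ft_force: [-0.5, -5.3, 2.0]
opening: 0.6
grasp_force: 2.8
```

carry_out([
  [[0,-0.1,0],[0,0,0],-0.2],
  [[0,0,0],[0,0,0],-0.2],
])

```text
clock: 16.7
eef_pos: [0.5875, -0.2929, 0.1466]
tool_rot: [3.137, -0.001, -0.085]
ft_force: [0.1, -8.8, 1.3]
opening: 0.599
grasp_force: 4.8
```

carry_out([
  [[0,0.4,0],[0,0,0],-0.2],
  [[0,0.1,0],[0,0,0],-0.2],
  [[0,0,-1],[0,0,0],-0.2],
  [[0,0,-1],[0,0,0],-0.2],
  [[0,0,-1],[0,0,0],-0.2],
])

```text
clock: 17.32
eef_pos: [0.5873, -0.3, 0.2091]
tool_rot: [3.141, -0.002, -0.082]
ft_force: [-0.6, 0.2, -0.6]
opening: 0.601
grasp_force: 0.0
```

carry_out([
  [[0,0,-1],[0,0,0],-0.2],
  [[0,0,-1],[0,0,-0.9],-0.2],
  [[0,0,0],[0,0,-1],-0.2],
  [[0,0,0],[0,0,-1],-0.2],
  [[0,0,0],[0,0,-1],-0.2],
])

```text
clock: 17.95
eef_pos: [0.587, -0.3, 0.2475]
tool_rot: [3.141, -0.001, 0.39]
ft_force: [-0.5, 0.2, -0.7]
opening: 0.594
grasp_force: 0.0
```

carry_out([
  [[0,0,0],[0,0,-1],-0.2],
  [[0,0,0],[0,0,-1],-0.2],
  [[0,0,0],[0,0,-1],-0.2],
  [[0,0,0],[0,0,-1],-0.2],
  [[0,0,0],[0,0,-1],-0.2],
])

```text
clock: 18.58
eef_pos: [0.587, -0.3, 0.2475]
tool_rot: [3.141, -0.0, 0.99]
ft_force: [0.4, 0.1, 0.0]
opening: 0.601
grasp_force: 0.0
```

carry_out([
  [[0,0,0],[0,0,-1],-1],
  [[0,0,0],[0,0,-1],-1],
  [[0,0,0],[0,0,-0.9],-1],
  [[0,0,0],[0,0,0],-1],
])

```text
clock: 19.08
eef_pos: [0.587, -0.3001, 0.2473]
tool_rot: [3.141, 0.0, 1.333]
ft_force: [0.2, -0.4, -0.9]
opening: 0.995
grasp_force: 0.0
```

```bash
cat >> m.py <<'E'
def sinks(t,x1=290):
    "heat sinks: dark grey blobs next to green; centroid at z=.035"
    h=cv2.cvtColor(t,cv2.COLOR_BGR2HSV)
    g=(abs(h[...,0].astype(int)-60)<22)&(h[...,1]>90)&(h[...,2]<140)
    for c,st in blobs(g,100):
        x0,y0=(c-30).astype(int); x,y=np.mgrid[0:60,0:60]
        d=(t[y0:y0+60,x0:x0+60].max(2)<70)&((x-30)**2+(y-30)**2<20**2)&~g[y0:y0+60,x0:x0+60]
        for b,s in blobs(d,60):
            print('sink',(b+[x0,y0]).round(1),s[4],onz('top',b+[x0,y0],.035).round(4))
E
python3 - <<'E'
from p import *; from m import *
st(); t=read_camera('top'); cv2.imwrite('pics/t1.png',t); boards(t); sinks(t); cup(t); plan([.44,.10,.25],1.326)
E
```

```text
t 19.07 p [ 0.587  -0.3001  0.2473] rpy [3.141 0.    1.333] F [ 0.2 -0.4 -0.9] q [-0.52  0.25  1.06  0.    1.83 -0.29] op 0.995
board grn [0.4385 0.2255] ears [(array([224.7, 217.4]), np.int32(50)), (array([215. , 259.9]), np.int32(58))] [[0.4998, 0.2133], [0.3828, 0.2425]]
  mid [0.4413 0.2279] len 0.1206 yaw -0.245
board grn [0.4342 0.3352] ears [(array([186.5, 220.6]), np.int32(50)), (array([169.9, 256.8]), np.int32(13)), (array([174.1, 262.7]), np.int32(55))] [[0.494, 0.3201], [0.3946, 0.368], [0.3782, 0.3565]]
sink [218.9 239.2] 202 [0.44   0.2257 0.035 ]
sink [178.9 242.1] 213 [0.4351 0.3351 0.035 ]
cup [0.5967 0.2176 0.06  ] rad 0.0582 handle blob [0.5848 0.304  0.058 ] handle dir 1.708
 turn z 1 x 0.05 | shift 18 x [0.98, -0.67, -0.01] | d mm [352.5, -239.6, -2.9]
```

carry_out([
  [[0.99,-0.55,0],[0,0,0],-1],
  [[0.99,-0.55,0],[0,0,0],-1],
  [[0.99,-0.55,0],[0,0,0],-1],
  [[0.99,-0.55,0],[0,0,0],-1],
  [[0.99,-0.55,0],[0,0,0],-1],
])

```text
clock: 19.75
eef_pos: [0.5565, -0.1901, 0.2467]
tool_rot: [3.141, 0.0, 1.332]
ft_force: [0.1, 0.5, 0.1]
opening: 0.998
grasp_force: 0.0
```

carry_out([
  [[0.99,-0.55,0],[0,0,0],-1],
  [[0.99,-0.55,0],[0,0,0],-1],
  [[0.99,-0.55,0],[0,0,0],-1],
  [[0.99,-0.55,0],[0,0,0],-1],
  [[0.99,-0.55,0],[0,0,0],-1],
])

```text
clock: 20.38
eef_pos: [0.5261, -0.0803, 0.2463]
tool_rot: [3.142, -0.0, 1.334]
ft_force: [-0.2, 0.5, -0.5]
opening: 1.0
grasp_force: 0.0
```

carry_out([
  [[0.99,-0.55,0],[0,0,0],-1],
  [[0.99,-0.55,0],[0,0,0],-1],
  [[0.99,-0.55,0],[0,0,0],-1],
  [[0.99,-0.55,0],[0,0,0],-1],
  [[0.99,-0.55,0],[0,0,0],-1],
])

```text
clock: 21.0
eef_pos: [0.4958, 0.0288, 0.2463]
tool_rot: [3.141, -0.0, 1.334]
ft_force: [-0.5, 0.6, 0.3]
opening: 1.004
grasp_force: 0.0
```

carry_out([
  [[0.99,-0.55,0],[0,0,0],-1],
  [[0.99,-0.55,0],[0,0,0],-1],
  [[0.99,-0.55,0],[0,0,0],-1],
  [[0.99,-0.55,0],[0,0,0],-1],
  [[0.99,-0.55,0],[0,0,0],-1],
])

```text
clock: 21.62
eef_pos: [0.4654, 0.1378, 0.2463]
tool_rot: [3.141, -0.0, 1.334]
ft_force: [0.1, -0.3, -0.1]
opening: 0.996
grasp_force: 0.0
```

carry_out([
  [[0.99,-0.55,0],[0,0,0],-1],
  [[0.99,-0.55,0],[0,0,0],-1],
  [[0.99,-0.55,0],[0,0,0],-1],
  [[0.9,-0.55,0],[0,0,0],-1],
  [[0,0,0],[0,0,0],-1],
])

```text
clock: 22.25
eef_pos: [0.4406, 0.2234, 0.2462]
tool_rot: [-3.141, -0.0, 1.336]
ft_force: [0.1, -0.1, 0.0]
opening: 1.001
grasp_force: 0.0
```

Run:
```python
from p import *
st(); plan([.441,.2275,.035],1.326)
```

```text
t 22.25 p [0.4406 0.2234 0.2462] rpy [-3.141 -0.     1.336] F [ 0.1 -0.1  0. ] q [ 0.4  -0.2   1.52  0.    1.82  0.64] op 1.001
 turn z 1 x 0.08 | shift 11 x [0.02, -0.0, 0.96] | d mm [4.0, -0.6, 211.2]
```

carry_out([
  [[0.1,0,0.96],[0,0,0.08],-1],
  [[0.1,0,0.96],[0,0,0],-1],
  [[0,0,0.96],[0,0,0],-1],
  [[0,0,0.96],[0,0,0],-1],
  [[0,0,0.96],[0,0,0],-1],
])

```text
clock: 22.88
eef_pos: [0.4424, 0.2257, 0.1486]
tool_rot: [-3.141, 0.0, 1.324]
ft_force: [0.3, 0.1, -0.5]
opening: 0.999
grasp_force: 0.0
```

carry_out([
  [[0,0,0.96],[0,0,0],-1],
  [[0,0,0.96],[0,0,0],-1],
  [[0,0,0.9],[0,0,0],-1],
  [[0,0,0],[0,0,0],-1],
])

```text
clock: 23.38
eef_pos: [0.4416, 0.2256, 0.0918]
tool_rot: [-3.139, 0.002, 1.324]
ft_force: [-0.4, -0.7, 0.4]
opening: 1.001
grasp_force: 0.0
```

Run:
```python
from p import *
st(); plan([.441,.2275,.034],1.326)
```

```text
t 23.38 p [0.4416 0.2256 0.0918] rpy [-3.139e+00  2.000e-03  1.324e+00] F [-0.4 -0.7  0.4] q [ 0.4  -0.16  1.76 -0.    1.54  0.65] op 1.001
 turn z 0 x 0 | shift 3 x [0.03, -0.02, 0.96] | d mm [1.7, -1.0, 57.8]
```

carry_out([
  [[0.09,-0.05,0.96],[0,0,0],-1],
  [[0,0,0.96],[0,0,0],-1],
  [[0,0,0.9],[0,0,0],-1],
  [[0,0,0],[0,0,0],-1],
])

```text
clock: 23.88
eef_pos: [0.4406, 0.2274, 0.035]
tool_rot: [-3.138, 0.003, 1.324]
ft_force: [0.5, 0.2, 0.4]
opening: 0.998
grasp_force: 0.0
```

carry_out([
  [[0,0,0],[0,0,0],0],
  [[0,0,0],[0,0,0],0.3],
  [[0,0,0],[0,0,0],0.5],
  [[0,0,0],[0,0,0],0.5],
  [[0,0,0],[0,0,0],0.5],
], grip_force=50)

```text
clock: 24.5
eef_pos: [0.4427, 0.2282, 0.0386]
tool_rot: [3.14, -0.001, 1.324]
ft_force: [0.5, 0.1, 5.9]
opening: 0.452
grasp_force: 53.4
```

Run:
```python
from p import *
st()
```

```text
t 24.5 p [0.4427 0.2282 0.0386] rpy [ 3.140e+00 -1.000e-03  1.324e+00] F [0.5 0.1 5.9] q [ 0.41 -0.12  1.82 -0.    1.44  0.65] op 0.452
```

carry_out([
  [[0,0,-0.5],[0,0,0],0.5],
  [[0,0,-1],[0,0,0],0.5],
  [[0,0,-1],[0,0,0],0.5],
  [[0,0,-1],[0,0,0],0.5],
  [[0,0,-1],[0,0,0],0.5],
])

```text
clock: 25.12
eef_pos: [0.4418, 0.2279, 0.1284]
tool_rot: [-3.141, 0.0, 1.324]
ft_force: [1.3, 1.1, -1.1]
opening: 0.456
grasp_force: 52.6
```

carry_out([
  [[0,0,-1],[0,0,-0.68],0.5],
  [[0,0,-1],[0,0,-0.68],0.5],
  [[0,0,-1],[0,0,0],0.5],
  [[0,0,-1],[0,0,0],0.5],
  [[0,0,-1],[0,0,0],0.5],
])

```text
clock: 25.75
eef_pos: [0.4419, 0.228, 0.2288]
tool_rot: [-3.142, -0.0, 1.486]
ft_force: [-0.3, 0.0, -1.0]
opening: 0.453
grasp_force: 52.6
```

Run:
```python
from p import *
st(); plan([*BAY[2],.235],A+np.pi/2)
```

```text
t 25.75 p [0.4419 0.228  0.2288] rpy [-3.142 -0.     1.486] F [-0.3  0.  -1. ] q [ 0.41 -0.19  1.55  0.    1.79  0.49] op 0.453
 turn z 0 x 0 | shift 17 x [-0.95, 0.16, -0.02] | d mm [-323.5, 53.8, -6.2]
```

carry_out([
  [[-0.95,0.16,-0.1],[0,0,0],0.5],
  [[-0.95,0.16,-0.1],[0,0,0],0.5],
  [[-0.95,0.16,-0.1],[0,0,0],0.5],
  [[-0.95,0.16,0],[0,0,0],0.5],
  [[-0.95,0.16,0],[0,0,0],0.5],
])

```text
clock: 26.38
eef_pos: [0.4497, 0.1302, 0.2327]
tool_rot: [-3.14, 0.001, 1.486]
ft_force: [1.4, 0.3, -1.4]
opening: 0.456
grasp_force: 52.7
```

carry_out([
  [[-0.95,0.16,0],[0,0,0],0.5],
  [[-0.95,0.16,0],[0,0,0],0.5],
  [[-0.95,0.16,0],[0,0,0],0.5],
  [[-0.95,0.16,0],[0,0,0],0.5],
  [[-0.95,0.16,0],[0,0,0],0.5],
])

```text
clock: 27.0
eef_pos: [0.4575, 0.0342, 0.2327]
tool_rot: [-3.14, 0.001, 1.486]
ft_force: [-0.6, 0.4, -1.1]
opening: 0.455
grasp_force: 52.7
```

carry_out([
  [[-0.95,0.16,0],[0,0,0],0.5],
  [[-0.95,0.16,0],[0,0,0],0.5],
  [[-0.95,0.16,0],[0,0,0],0.5],
  [[-0.95,0.16,0],[0,0,0],0.5],
  [[-0.95,0.16,0],[0,0,0],0.5],
])

```text
clock: 27.62
eef_pos: [0.4653, -0.0616, 0.2327]
tool_rot: [-3.14, 0.0, 1.486]
ft_force: [-0.3, -0.1, -1.0]
opening: 0.456
grasp_force: 52.7
```

carry_out([
  [[-0.95,0.16,0],[0,0,0],0.5],
  [[-0.95,0.16,0],[0,0,0],0.5],
  [[0,0,0],[0,0,0],0.5],
  [[0,0,0],[0,0,0],0.5],
])

```text
clock: 28.12
eef_pos: [0.4688, -0.0986, 0.2331]
tool_rot: [-3.141, -0.0, 1.486]
ft_force: [-0.3, 0.6, -1.3]
opening: 0.457
grasp_force: 52.7
```

Run:
```python
from p import *
st(); plan([*BAY[2],.235],A+np.pi/2)
for n,b in(('top',(280,120,440,280)),('scene',(130,110,290,290))):
    im=read_camera(n); cv2.imwrite(f'pics/{n}2.png',im)
a=cv2.imread('pics/top2.png')[130:270,260:420];b=cv2.imread('pics/scene2.png')[110:250,140:300]
cv2.imwrite('pics/j2.png',cv2.resize(np.hstack([a,b]),None,fx=2.5,fy=2.5,interpolation=cv2.INTER_CUBIC))
```

```text
t 28.12 p [ 0.4688 -0.0986  0.2331] rpy [-3.141 -0.     1.486] F [-0.3  0.6 -1.3] q [-0.28 -0.24  1.58  0.    1.8  -0.19] op 0.457
 turn z 0 x 0 | shift 1 x [-0.02, -0.02, -0.1] | d mm [-0.4, -0.3, -1.9]
```

View pics/j2.png

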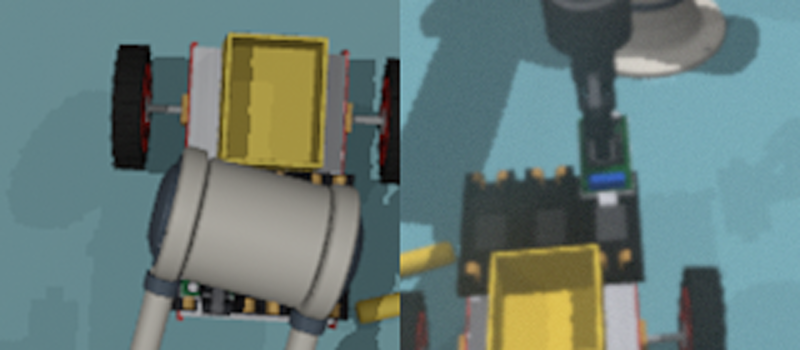

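```bash
cat >> m.py <<'E'
def held(s,T,zoff,A=-.084):
    "far ear / blue block of held board in scene picture, in board axes about TCP"
    z=T[2]-zoff; ex=np.array([np.cos(A),np.sin(A)]); ey=np.array([-ex[1],ex[0]])
    p=proj('scene',[*(T[:2]+ex*.0625),z+.005]).astype(int); x0,y0=p-12
    w=s[y0:y0+24,x0:x0+24].astype(int); m=(w.min(2)>95)&(w.max(2)-w.min(2)<45)
    print('pred',p)
    for c,st in blobs(m,8):
        q=onz('scene',c+[x0,y0],z+.005)[:2]-T[:2]; print('ear',(c+[x0,y0]).round(1),st.tolist(),'x',(q@ex).round(4),'y',(q@ey).round(4))
    h=cv2.cvtColor(s,cv2.COLOR_BGR2HSV)[y0-50:y0+24,x0-20:x0+44]
    g=(abs(h[...,0].astype(int)-60)<25)&(h[...,1]>80)|((abs(h[...,0].astype(int)-115)<15)&(h[...,1]>150))
    for c,st in blobs(g,25):
        q=onz('scene',c+[x0-20,y0-50],z+.005)[:2]-T[:2]; print('grn/blue',(c+[x0-20,y0-50]).round(1),st.tolist(),'x',(q@ex).round(4),'y',(q@ey).round(4))
E
python3 - <<'E'
from p import *;from m import *
s=cv2.imread('pics/scene2.png'); held(s,observe()['eef_pos'],.0386)
# check scene calibration against near-end brass seen from scene: predicted px of bay2 near pair
for yy in(-.012,.012):
    for b in(0,2): print(proj('scene',[*(BAY[b]+RA@[-.0645,yy]),.126]).round(1),end=' ')
h=cv2.cvtColor(s,cv2.COLOR_BGR2HSV); m=(abs(h[...,0].astype(int)-18)<9)&(h[...,1]>100)&(h[...,2]>90)
print([ (c.round(1).tolist(),int(st[4])) for c,st in blobs(m,5) if 150<c[0]<250 and 165<c[1]<230])
E
```

```text
pred [220 189]
ear [222.5 188.9] [10, 9, 10, 7, 57] x 0.0611 y 0.0038
grn/blue [223.5 176.6] [25, 30, 20, 30, 186] x 0.0192 y 0.0076
[169.7 179.9] [216.9 176.5] [179.  179.2] [226.1 175.8] [([229.5, 212.0], 18), ([168.6, 217.0], 23)]
```

Run:
```python
from p import *;from m import *
for b,yy in((2,.012),(0,-.012)):
    for x,z in((.0645,.126),(.072,.12)): print(b,proj('scene',[*(BAY[b]+RA@[x,yy]),z]).round(1))
# boards on the bench, scene view at start and now
s=cv2.imread('pics/scene0.png');h=cv2.cvtColor(s,cv2.COLOR_BGR2HSV)
w=s[165:225,320:400].astype(int); m=(w.min(2)>110)&(w.max(2)-w.min(2)<45)
for c,st in blobs(m,8): print('ear scene0',(c+[320,165]).round(1),st[4],onz('scene',c+[320,165],.005).round(4))
for c in((180.2,219.),):pass
for n,P in(('A',[.4413,.2279]),('B',[.4361,.3383])): print(n,proj('scene',[*P,.005]))
```

```text
2 [228.2 211.3]
2 [228.5 215.2]
0 [167.3 216.2]
0 [167.6 220.2]
ear scene0 [373.5 180.4] 34 [0.3762 0.3588 0.005 ]
ear scene0 [380.2 181.8] 8 [0.3858 0.3769 0.005 ]
ear scene0 [338.5 186.7] 44 [0.3823 0.247  0.005 ]
ear scene0 [376.4 210.5] 37 [0.4968 0.3241 0.005 ]
A [338.07193446 201.48824516]
B [373.8003424  195.04047109]
```

carry_out([
  [[-0.05,0,0.9],[0,0,0],0.5],
  [[0,0,0.9],[0,0,0],0.5],
  [[0,0,0.9],[0,0,0],0.5],
  [[0,0,0.4],[0,0,0],0.5],
  [[0,0,0],[0,0,0],0.5],
])

```text
clock: 28.85
eef_pos: [0.4688, -0.0993, 0.1705]
tool_rot: [-3.14, -0.0, 1.487]
ft_force: [-0.4, -0.6, -1.2]
opening: 0.455
grasp_force: 52.6
```

carry_out([
  [[0,0,0],[0,0,0],0.5],
  [[0,0,0],[0,0,0],0.5],
])

```text
clock: 29.1
eef_pos: [0.4695, -0.0996, 0.1724]
tool_rot: [3.14, 0.0, 1.487]
ft_force: [0.3, -0.4, -1.0]
opening: 0.454
grasp_force: 52.6
```

Run:
```python
from p import *
from m import *
st(); plan([*(BAY[2]+RA@[0,-.0008]),.165],A+np.pi/2)
s=read_camera('scene');cv2.imwrite('pics/scene3.png',s); held(s,observe()['eef_pos'],.0386)
t=read_camera('top')
a=t[170:270,300:420];b=s[140:240,160:280]
cv2.imwrite('pics/j3.png',cv2.resize(np.hstack([a,b]),None,fx=3.3,fy=3.3,interpolation=cv2.INTER_CUBIC))
```

```text
t 29.1 p [ 0.4695 -0.0996  0.1724] rpy [3.14  0.    1.487] F [ 0.3 -0.4 -1. ] q [-0.28 -0.24  1.69 -0.    1.69 -0.2 ] op 0.454
 turn z 0 x 0 | shift 1 x [-0.01, -0.06, 0.37] | d mm [-0.2, -1.2, 7.4]
pred [222 207]
ear [224.4 207.2] [10, 9, 9, 7, 50] x 0.0608 y 0.0044
grn/blue [225.3 194.5] [24, 30, 20, 30, 174] x 0.0171 y 0.0085
```

View pics/j3.png

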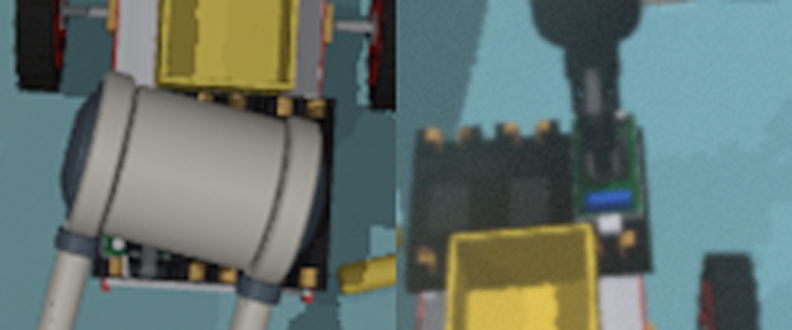

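carry_out([
  [[-0.03,-0.05,0.35],[0,0,0],0.5],
  [[0,0,0],[0,0,0],0.5],
  [[0,0,0],[0,0,0],0.5],
])

```text
clock: 29.58
eef_pos: [0.4681, -0.1, 0.1645]
tool_rot: [3.141, 0.0, 1.487]
ft_force: [1.1, -1.0, 1.2]
opening: 0.455
grasp_force: 52.8
```

carry_out([
  [[0,0,0.2],[0,0,0],0.5],
  [[0,0,0],[0,0,0],0.5],
])

```text
clock: 29.82
eef_pos: [0.4684, -0.1002, 0.1636]
tool_rot: [3.139, 0.001, 1.487]
ft_force: [-3.1, 0.2, 13.1]
opening: 0.452
grasp_force: 54.7
```

carry_out([
  [[0,0,0.2],[0,0,0],0.5],
  [[0,0,0],[0,0,0],0.5],
])

```text
clock: 30.08
eef_pos: [0.4694, -0.1002, 0.1595]
tool_rot: [3.136, 0.001, 1.487]
ft_force: [1.5, 0.3, 7.3]
opening: 0.457
grasp_force: 54.6
```

carry_out([
  [[0,0,0.2],[0,0,0],0.5],
  [[0,0,0],[0,0,0],0.5],
])

```text
clock: 30.32
eef_pos: [0.4694, -0.1002, 0.1541]
tool_rot: [3.137, 0.0, 1.487]
ft_force: [3.2, -0.7, 5.4]
opening: 0.455
grasp_force: 54.2
```

carry_out([
  [[0,0,0.2],[0,0,0],0.5],
  [[0,0,0],[0,0,0],0.5],
])

```text
clock: 30.58
eef_pos: [0.4694, -0.1001, 0.1491]
tool_rot: [3.138, 0.0, 1.487]
ft_force: [7.1, -0.3, 0.9]
opening: 0.454
grasp_force: 53.7
```

carry_out([
  [[0,0,0.2],[0,0,0],0.5],
  [[0,0,0],[0,0,0],0.5],
])

```text
clock: 30.82
eef_pos: [0.4692, -0.1001, 0.1461]
tool_rot: [3.138, 0.0, 1.487]
ft_force: [1.9, 0.9, 5.6]
opening: 0.457
grasp_force: 54.7
```

Run:
```python
from p import *
st()
```

```text
t 30.82 p [ 0.4692 -0.1001  0.1461] rpy [3.138 0.    1.487] F [1.9 0.9 5.6] q [-0.28 -0.24  1.73  0.    1.64 -0.2 ] op 0.457
```

One more press, then release with a modest opening and retreat.

carry_out([
  [[0,0,0.15],[0,0,0],0.5],
  [[0,0,0],[0,0,0],0.5],
])

```text
clock: 31.08
eef_pos: [0.4691, -0.1001, 0.146]
tool_rot: [3.136, 0.001, 1.487]
ft_force: [-5.2, 1.7, 20.2]
opening: 0.459
grasp_force: 56.2
```

carry_out([
  [[0,0,0],[0,0,0],-0.35],
  [[0,0,0],[0,0,0],-0.35],
  [[0,0,0],[0,0,0],-0.35],
])

```text
clock: 31.45
eef_pos: [0.4677, -0.0999, 0.1405]
tool_rot: [-3.14, -0.0, 1.487]
ft_force: [0.9, -0.6, 0.1]
opening: 0.675
grasp_force: 0.0
```

carry_out([
  [[0,0,-0.5],[0,0,0],-0.35],
  [[0,0,-1],[0,0,0],-0.35],
  [[0,0,-1],[0,0,0],-0.35],
  [[0,0,-1],[0,0,0],-0.35],
  [[0,0,-1],[0,0,0],-0.35],
])

```text
clock: 32.08
eef_pos: [0.4682, -0.1, 0.2335]
tool_rot: [3.14, 0.0, 1.487]
ft_force: [-0.5, 0.1, 0.4]
opening: 0.674
grasp_force: 0.0
```

carry_out([
  [[1,0,0],[0,0,0],-0.35],
  [[1,0,0],[0,0,0],-0.35],
  [[1,0,0],[0,0,0],-0.35],
  [[1,0,0],[0,0,0],-0.35],
  [[1,0,0],[0,0,0],-1],
])

```text
clock: 32.7
eef_pos: [0.4766, 0.0003, 0.2324]
tool_rot: [3.141, -0.0, 1.487]
ft_force: [-0.1, -0.0, -0.0]
opening: 0.864
grasp_force: 0.0
```

carry_out([
  [[1,0,0],[0,0,0],-1],
  [[1,0,0],[0,0,0],-1],
  [[1,0,0],[0,0,0],-1],
  [[1,0,0],[0,0,0],-1],
  [[1,0,0],[0,0,0],-1],
])

```text
clock: 33.33
eef_pos: [0.4849, 0.1, 0.2324]
tool_rot: [3.141, -0.0, 1.487]
ft_force: [-0.0, 0.7, -0.4]
opening: 0.998
grasp_force: 0.0
```

Run:
```python
from p import *
from m import *
st(); plan([.4361,.3383,.24],-.303+np.pi/2)
s=read_camera('scene');t=read_camera('top');boards(t);sinks(t);cup(t)
cv2.imwrite('pics/top4.png',t);cv2.imwrite('pics/scene4.png',s)
a=t[170:270,300:420];b=s[140:240,160:280]
cv2.imwrite('pics/j4.png',cv2.resize(np.hstack([a,b]),None,fx=3.3,fy=3.3,interpolation=cv2.INTER_CUBIC))
```

```text
t 33.33 p [0.4849 0.1    0.2324] rpy [ 3.141 -0.     1.487] F [-0.   0.7 -0.4] q [ 0.13 -0.2   1.54 -0.    1.79  0.22] op 0.998
 turn z 2 x 0.91 | shift 11 x [0.97, -0.53, -0.03] | d mm [212.9, -117.7, -7.6]
board grn [ 0.4645 -0.1078] ears [(array([342.3, 201.7]), np.int32(32)), (array([340.2, 249.8]), np.int32(32))] [[0.5342, -0.1148], [0.4014, -0.1046]]
  mid [ 0.4678 -0.1097] len 0.1331 yaw -0.077
board grn [0.4625 0.3235] ears [(array([209.2, 221.9]), np.int32(483)), (array([190.3, 210.1]), np.int32(46)), (array([179.1, 251.6]), np.int32(69))] [[0.4885, 0.2568], [0.523, 0.309], [0.4085, 0.3422]]
sink [330.2 225. ] 124 [ 0.4702 -0.0775  0.035 ]
sink [354.1 226.2] 236 [ 0.4651 -0.142   0.035 ]
sink [341.2 225.9] 229 [ 0.4668 -0.1071  0.035 ]
sink [183.2 231.6] 208 [0.4634 0.323  0.035 ]m.py:21: RuntimeWarning: Mean of empty slice.
  ys,xs=o.nonzero(); cen=onz('top',(xs.mean(),ys.mean()),.06)
  ret = ret.dtype.type(ret / rcount)
Traceback (most recent call last):
  File "m.py", line 22, in cup
    ed=[onz('top',p[0],.06)[:2] for p in cv2.findContours(o,0,1)[0][0]]
                                         ~~~~~~~~~~~~~~~~~~~~~~~~~~^^^
IndexError: tuple index out of range
```

Run:
```python
from p import *
for p in((342.3,201.7),(340.2,249.8)): print(onz('top',p,.113).round(4),proj('top',[*(BAY[2]+RA@[.0625 if p[1]<220 else -.0625,0]),.113]).round(1))
plan([.4655,.3252,.24],-.282+np.pi/2)
s=read_camera('scene');t=read_camera('top')
cv2.imwrite('pics/top4.png',t);cv2.imwrite('pics/scene4.png',s)
a=t[170:270,300:420];b=s[140:240,160:280]
cv2.imwrite('pics/j4.png',cv2.resize(np.hstack([a,b]),None,fx=3.3,fy=3.3,interpolation=cv2.INTER_CUBIC))
```

```text
[ 0.5279 -0.1056  0.113 ] [341.7 200.7]
[ 0.4054 -0.0961  0.113 ] [339.2 249.5]
 turn z 2 x 0.84 | shift 11 x [0.96, -0.37, -0.04] | d mm [210.2, -81.1, -7.8]
```

View pics/j4.png

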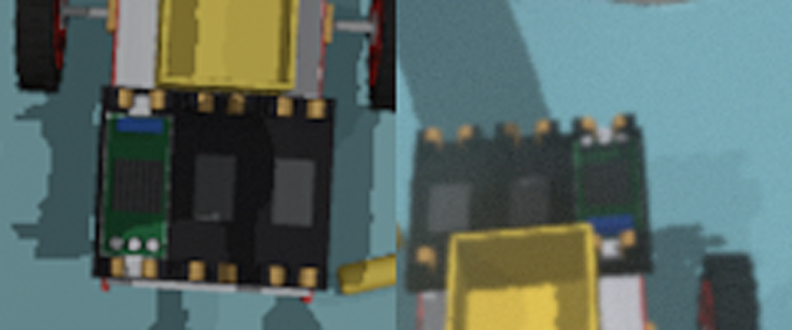

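carry_out([
  [[0,0,0],[0,0,0.84],-1],
  [[0,0,0],[0,0,0.84],-1],
  [[0.96,-0.37,0],[0,0,0],-1],
  [[0.96,-0.37,0],[0,0,0],-1],
  [[0.96,-0.37,0],[0,0,0],-1],
])

```text
clock: 34.15
eef_pos: [0.4798, 0.1604, 0.2319]
tool_rot: [3.141, 0.0, 1.284]
ft_force: [-0.1, -0.1, 1.0]
opening: 0.996
grasp_force: 0.0
```

carry_out([
  [[0.96,-0.37,0],[0,0,0],-1],
  [[0.96,-0.37,0],[0,0,0],-1],
  [[0.96,-0.37,0],[0,0,0],-1],
  [[0.96,-0.37,0],[0,0,0],-1],
  [[0.96,-0.37,0],[0,0,0],-1],
])

```text
clock: 34.78
eef_pos: [0.4713, 0.2639, 0.2317]
tool_rot: [3.141, 0.0, 1.285]
ft_force: [-0.3, -0.4, -0.3]
opening: 0.998
grasp_force: 0.0
```

carry_out([
  [[0.96,-0.37,0],[0,0,0],-1],
  [[0.96,-0.37,0],[0,0,0],-1],
  [[0.96,-0.37,0],[0,0,0],-1],
  [[0,0,1],[0,0,0],-1],
  [[0,0,1],[0,0,0],-1],
])

```text
clock: 35.4
eef_pos: [0.4659, 0.3247, 0.1895]
tool_rot: [-3.141, 0.001, 1.286]
ft_force: [-0.2, 1.6, 0.1]
opening: 1.004
grasp_force: 0.0
```

carry_out([
  [[0,0,1],[0,0,0],-1],
  [[0,0,1],[0,0,0],-1],
  [[0,0,1],[0,0,0],-1],
  [[0,0,1],[0,0,0],-1],
  [[0,0,0],[0,0,0],-1],
])

```text
clock: 36.02
eef_pos: [0.4652, 0.3242, 0.1089]
tool_rot: [-3.139, 0.003, 1.285]
ft_force: [0.0, -0.3, 0.7]
opening: 1.002
grasp_force: 0.0
```

Run:
```python
from p import *
st(); plan([.4655,.3252,.034],-.282+np.pi/2)
```

```text
t 36.02 p [0.4652 0.3242 0.1089] rpy [-3.139e+00  3.000e-03  1.285e+00] F [ 0.  -0.3  0.7] q [ 0.55  0.03  1.55 -0.    1.57  0.83] op 1.002
 turn z 1 x -0.03 | shift 4 x [0.01, 0.0, 0.94] | d mm [1.0, 0.1, 74.9]
```

carry_out([
  [[0.05,0,0.94],[0,0,0],-1],
  [[0,0,0.94],[0,0,0],-1],
  [[0,0,0.94],[0,0,0],-1],
  [[0,0,0.92],[0,0,0],-1],
  [[0,0,0],[0,0,0],-1],
])

```text
clock: 36.65
eef_pos: [0.4652, 0.3251, 0.034]
tool_rot: [-3.139, 0.003, 1.286]
ft_force: [-0.4, 0.2, -0.3]
opening: 1.001
grasp_force: 0.0
```

carry_out([
  [[0,0,0],[0,0,0],0],
  [[0,0,0],[0,0,0],0.3],
  [[0,0,0],[0,0,0],0.5],
  [[0,0,0],[0,0,0],0.5],
  [[0,0,0],[0,0,0],0.5],
], grip_force=50)

```text
clock: 37.28
eef_pos: [0.467, 0.3262, 0.0379]
tool_rot: [3.14, -0.002, 1.286]
ft_force: [-0.3, 0.1, 6.0]
opening: 0.456
grasp_force: 53.5
```

carry_out([
  [[0,0,-0.5],[0,0,0],0.5],
  [[0,0,-1],[0,0,0],0.5],
  [[0,0,-1],[0,0,0],0.5],
  [[0,0,-1],[0,0,0],0.5],
  [[0,0,-1],[0,0,0],0.5],
])

```text
clock: 37.9
eef_pos: [0.4665, 0.326, 0.1286]
tool_rot: [3.141, -0.001, 1.286]
ft_force: [-0.7, 0.1, -1.6]
opening: 0.457
grasp_force: 52.8
```

carry_out([
  [[0,0,-1],[0,0,-0.84],0.5],
  [[0,0,-1],[0,0,-0.84],0.5],
  [[0,0,-1],[0,0,0],0.5],
  [[0,0,-1],[0,0,0],0.5],
  [[0,0,-1],[0,0,0],0.5],
])

```text
clock: 38.52
eef_pos: [0.4664, 0.3258, 0.2281]
tool_rot: [3.141, -0.0, 1.486]
ft_force: [0.5, -0.4, -2.6]
opening: 0.454
grasp_force: 52.8
```

Run:
```python
from p import *
st(); plan([*BAY[0],.25],A+np.pi/2)
```

```text
t 38.52 p [0.4664 0.3258 0.2281] rpy [ 3.141 -0.     1.486] F [ 0.5 -0.4 -2.6] q [ 0.55  0.    1.37 -0.    1.77  0.63] op 0.454
 turn z 0 x 0 | shift 28 x [-0.97, 0.07, -0.04] | d mm [-545.1, 37.7, -21.9]
```

carry_out([
  [[-0.97,0.07,-0.1],[0,0,0],0.5],
  [[-0.97,0.07,-0.1],[0,0,0],0.5],
  [[-0.97,0.07,-0.1],[0,0,0],0.5],
  [[-0.97,0.07,0],[0,0,0],0.5],
  [[-0.97,0.07,0],[0,0,0],0.5],
])

```text
clock: 39.15
eef_pos: [0.4651, 0.227, 0.2324]
tool_rot: [-3.141, 0.0, 1.487]
ft_force: [-0.5, -0.7, -2.1]
opening: 0.458
grasp_force: 52.8
```

carry_out([
  [[-0.97,0.07,0],[0,0,0],0.5],
  [[-0.97,0.07,0],[0,0,0],0.5],
  [[-0.97,0.07,0],[0,0,0],0.5],
  [[-0.97,0.07,0],[0,0,0],0.5],
  [[-0.97,0.07,0],[0,0,0],0.5],
])

```text
clock: 39.78
eef_pos: [0.4641, 0.1301, 0.2327]
tool_rot: [3.142, 0.0, 1.487]
ft_force: [0.4, -0.6, -1.6]
opening: 0.456
grasp_force: 52.8
```

carry_out([
  [[-0.97,0.07,0],[0,0,0],0.5],
  [[-0.97,0.07,0],[0,0,0],0.5],
  [[-0.97,0.07,0],[0,0,0],0.5],
  [[-0.97,0.07,0],[0,0,0],0.5],
  [[-0.97,0.07,0],[0,0,0],0.5],
])

```text
clock: 40.4
eef_pos: [0.4628, 0.0329, 0.2327]
tool_rot: [3.141, -0.0, 1.487]
ft_force: [1.2, -0.3, -2.3]
opening: 0.453
grasp_force: 52.8
```

carry_out([
  [[-0.97,0.07,0],[0,0,0],0.5],
  [[-0.97,0.07,0],[0,0,0],0.5],
  [[-0.97,0.07,0],[0,0,0],0.5],
  [[-0.97,0.07,0],[0,0,0],0.5],
  [[-0.97,0.07,0],[0,0,0],0.5],
])

```text
clock: 41.02
eef_pos: [0.4616, -0.0643, 0.2327]
tool_rot: [3.141, 0.0, 1.487]
ft_force: [0.3, -0.3, -2.0]
opening: 0.453
grasp_force: 52.8
```

carry_out([
  [[-0.97,0.07,0],[0,0,0],0.5],
  [[-0.97,0.07,0],[0,0,0],0.5],
  [[-0.97,0.07,0],[0,0,0],0.5],
  [[-0.97,0.07,0],[0,0,0],0.5],
  [[-0.97,0.07,0],[0,0,0],0.5],
])

```text
clock: 41.65
eef_pos: [0.4604, -0.1616, 0.2327]
tool_rot: [3.142, 0.0, 1.487]
ft_force: [0.3, -0.1, -1.8]
opening: 0.455
grasp_force: 52.8
```

carry_out([
  [[-0.97,0.07,0],[0,0,0],0.5],
  [[-0.97,0.07,0],[0,0,0],0.5],
  [[-0.97,0.07,0],[0,0,0],0.5],
  [[0,0,0.5],[0,0,0],0.5],
  [[0,0,0],[0,0,0],0.5],
])

```text
clock: 42.28
eef_pos: [0.4597, -0.2184, 0.2211]
tool_rot: [-3.139, -0.001, 1.487]
ft_force: [0.7, -0.4, -2.3]
opening: 0.455
grasp_force: 52.8
```

Run:
```python
from p import *
from m import *
st(); plan([*(BAY[0]+RA@[.001,.0009]),.172],A+np.pi/2)
s=read_camera('scene');held(s,observe()['eef_pos'],.038)
```

```text
t 42.27 p [ 0.4597 -0.2184  0.2211] rpy [-3.139e+00 -1.000e-03  1.487e+00] F [ 0.7 -0.4 -2.3] q [-0.51 -0.16  1.53  0.    1.77 -0.43] op 0.455
 turn z 0 x 0 | shift 3 x [-0.02, -0.01, 0.82] | d mm [-1.3, -0.3, 49.1]
pred [168 197]
ear [169.7 196.5] [4, 9, 20, 7, 77] x 0.0605 y 0.0018
ear [158.3 206.8] [0, 21, 6, 3, 10] x 0.0912 y -0.0223
grn/blue [178.6 179.1] [33, 29, 13, 29, 72] x 0.0031 y 0.0203
grn/blue [170.5 188.6] [28, 52, 14, 4, 39] x 0.0344 y 0.0024
```

carry_out([
  [[-0.06,0,0.82],[0,0,0],0.5],
  [[0,0,0.82],[0,0,0],0.5],
  [[0,0,0.82],[0,0,0],0.5],
  [[0,0,0],[0,0,0],0.5],
  [[0,0,0],[0,0,0],0.5],
])

```text
clock: 42.95
eef_pos: [0.4601, -0.2199, 0.1737]
tool_rot: [3.141, 0.0, 1.487]
ft_force: [0.5, -1.1, -0.6]
opening: 0.455
grasp_force: 52.7
```

carry_out([
  [[0,0,0],[0,0,0],0.5],
  [[0,0,0],[0,0,0],0.5],
])

```text
clock: 43.2
eef_pos: [0.4602, -0.2201, 0.1742]
tool_rot: [3.14, 0.001, 1.487]
ft_force: [0.2, 0.3, -2.7]
opening: 0.455
grasp_force: 52.7
```

Run:
```python
from p import *
st(); plan([*(BAY[0]+RA@[.001,.0009]),.165],A+np.pi/2)
```

```text
t 43.2 p [ 0.4602 -0.2201  0.1742] rpy [3.140e+00 1.000e-03 1.487e+00] F [ 0.2  0.3 -2.7] q [-0.51 -0.15  1.61 -0.    1.68 -0.43] op 0.455
 turn z 0 x 0 | shift 1 x [0.02, -0.05, 0.46] | d mm [0.3, -1.0, 9.2]
```

carry_out([
  [[0.02,-0.05,0.45],[0,0,0],0.5],
  [[0,0,0],[0,0,0],0.5],
  [[0,0,0],[0,0,0],0.5],
])

```text
clock: 43.58
eef_pos: [0.4588, -0.2193, 0.1642]
tool_rot: [-3.141, -0.0, 1.487]
ft_force: [-0.3, 0.5, -2.7]
opening: 0.454
grasp_force: 52.8
```

carry_out([
  [[0,0,0.2],[0,0,0],0.5],
  [[0,0,0],[0,0,0],0.5],
])

```text
clock: 43.82
eef_pos: [0.4593, -0.2202, 0.1617]
tool_rot: [3.14, 0.002, 1.487]
ft_force: [-1.2, -2.7, 3.6]
opening: 0.455
grasp_force: 53.4
```

carry_out([
  [[0,0,0.2],[0,0,0],0.5],
  [[0,0,0],[0,0,0],0.5],
])

```text
clock: 44.08
eef_pos: [0.4597, -0.2205, 0.1578]
tool_rot: [3.139, 0.003, 1.487]
ft_force: [0.7, -4.7, 5.3]
opening: 0.458
grasp_force: 53.5
```

carry_out([
  [[0,0,0.2],[0,0,0],0.5],
  [[0,0,0],[0,0,0],0.5],
])

```text
clock: 44.32
eef_pos: [0.4594, -0.2203, 0.153]
tool_rot: [3.14, 0.002, 1.487]
ft_force: [2.1, -5.4, 3.3]
opening: 0.456
grasp_force: 53.3
```

carry_out([
  [[0,0,0.2],[0,0,0],0.5],
  [[0,0,0],[0,0,0],0.5],
])

```text
clock: 44.58
eef_pos: [0.4591, -0.22, 0.1478]
tool_rot: [3.141, 0.001, 1.487]
ft_force: [1.7, -6.0, -0.2]
opening: 0.455
grasp_force: 53.0
```

carry_out([
  [[0,0,0.2],[0,0,0],0.5],
  [[0,0,0],[0,0,0],0.5],
])

```text
clock: 44.82
eef_pos: [0.4591, -0.22, 0.1459]
tool_rot: [3.14, 0.002, 1.487]
ft_force: [-1.9, -3.9, 9.4]
opening: 0.451
grasp_force: 54.0
```

carry_out([
  [[0,0,0.1],[0,0,0],0.5],
  [[0,0,0],[0,0,0],0.5],
])

```text
clock: 45.08
eef_pos: [0.4591, -0.22, 0.1459]
tool_rot: [3.139, 0.002, 1.487]
ft_force: [-5.1, -1.5, 16.8]
opening: 0.457
grasp_force: 55.1
```

carry_out([
  [[0,0,0],[0,0,0],-0.35],
  [[0,0,0],[0,0,0],-0.35],
  [[0,0,0],[0,0,0],-0.35],
  [[0,0,-0.5],[0,0,0],-0.35],
  [[0,0,-1],[0,0,0],-0.35],
])

```text
clock: 45.7
eef_pos: [0.4587, -0.2192, 0.1727]
tool_rot: [-3.14, -0.001, 1.487]
ft_force: [0.5, 0.5, 0.6]
opening: 0.679
grasp_force: 0.0
```

carry_out([
  [[0,0,-1],[0,0,0],-0.35],
  [[0,0,-1],[0,0,0],-0.35],
  [[0,0,-1],[0,0,0],-0.35],
  [[0,0,-1],[0,0,0],-0.35],
  [[0,0,-1],[0,0,0],-0.35],
])

```text
clock: 46.32
eef_pos: [0.459, -0.2194, 0.2741]
tool_rot: [3.141, 0.0, 1.487]
ft_force: [-0.2, -0.2, -0.1]
opening: 0.675
grasp_force: 0.0
```

Run:
```python
from p import *
import json
def log(): 
    o=observe(); open('log.jsonl','a').write(json.dumps([o['q'].tolist(),o['eef_pos'].tolist(),o['tool_rot'].tolist()])+'\n')
log(); st(); plan([.50,0,.26],A+np.pi/2)
```

```text
t 46.33 p [ 0.459  -0.2194  0.2741] rpy [3.141 0.    1.487] F [-0.2 -0.2 -0.1] q [-0.51 -0.15  1.43 -0.    1.86 -0.43] op 0.675
 turn z 0 x 0 | shift 12 x [0.93, 0.09, 0.06] | d mm [222.1, 22.4, 14.1]
```

carry_out([
  [[0.96,0.15,0],[0,0,0],-0.35],
  [[0.96,0.15,0],[0,0,0],-0.35],
  [[0.96,0.15,0],[0,0,0],-0.35],
  [[0.96,0.15,0],[0,0,0],-0.35],
  [[0.96,0.15,0],[0,0,0],-0.35],
])

```text
clock: 46.95
eef_pos: [0.482, -0.1232, 0.2717]
tool_rot: [-3.14, -0.001, 1.488]
ft_force: [0.1, 0.3, -1.0]
opening: 0.677
grasp_force: 0.0
```

carry_out([
  [[0.96,0.15,0],[0,0,0],-0.35],
  [[0.96,0.15,0],[0,0,0],-0.35],
  [[0.96,0.15,0],[0,0,0],-0.35],
  [[0.96,0.15,0],[0,0,0],-0.35],
  [[0.96,0.15,0],[0,0,0],-0.35],
])

```text
clock: 47.58
eef_pos: [0.5047, -0.0288, 0.2717]
tool_rot: [-3.14, -0.0, 1.488]
ft_force: [0.4, 0.3, -0.3]
opening: 0.67
grasp_force: 0.0
```

carry_out([
  [[0,0,0],[-1,0,0],-0.35],
  [[0,0,0],[-1,0,0],-0.35],
  [[0,0,0],[-1,0,0],-0.35],
  [[0,0,0],[-1,0,0],-0.35],
  [[0,0,0],[-1,0,0],-0.35],
])

```text
clock: 48.2
eef_pos: [0.5047, -0.0294, 0.2721]
tool_rot: [2.538, -0.001, 1.488]
ft_force: [-0.7, 0.2, -0.3]
opening: 0.679
grasp_force: 0.0
```

Run:
```python
from p import *
import json
o=observe(); open('log.jsonl','a').write(json.dumps([o['q'].tolist(),o['eef_pos'].tolist(),o['tool_rot'].tolist()])+'\n')
st()
t=read_camera('top');s=read_camera('scene');cv2.imwrite('pics/top5.png',t);cv2.imwrite('pics/scene5.png',s)
a=t[170:270,300:420];b=s[140:240,160:280]
cv2.imwrite('pics/j5.png',cv2.resize(np.hstack([a,b]),None,fx=3.3,fy=3.3,interpolation=cv2.INTER_CUBIC))
```

```text
t 48.2 p [ 0.5047 -0.0294  0.2721] rpy [ 2.538e+00 -1.000e-03  1.488e+00] F [-0.7  0.2 -0.3] q [-0.15 -0.69  1.93  0.04  1.3  -0.07] op 0.679
```

View pics/j5.png

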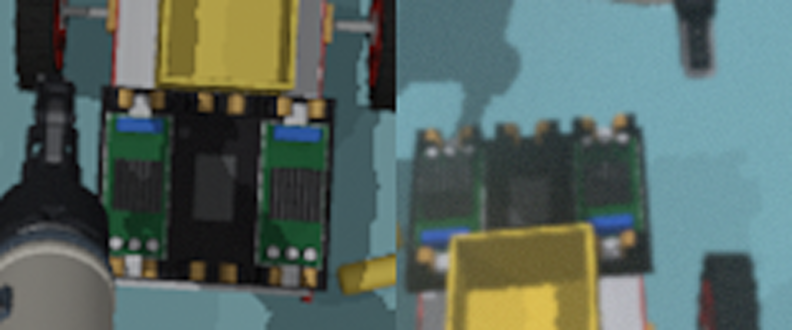

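```bash
cat > kin.py <<'E'
import numpy as np
from scipy.optimize import least_squares
from scipy.spatial.transform import Rotation as R
def fk(q,P):
    d,r0,h,L1,L2,e,T=P
    Rz=lambda a:R.from_euler('z',a); Ry=lambda a:R.from_euler('y',a)
    M=Rz(q[0]); p=M.apply([r0,d,h]); M=M*Ry(q[1]); p=p+M.apply([0,0,L1])
    M=M*Ry(q[2]); p=p+M.apply([e,0,L2]); M=M*Rz(q[3])*Ry(q[4]); p=p+M.apply([0,0,T])
    M=M*Rz(q[5]+np.pi/2)  # fixed tool offset, fitted below by check
    return p,M
D=[([-1.2587,.0918,1.2318,0,1.8198,-.0567],[.2162,-.5595,.2522]),
([-.24,-.01,1.33,0,1.82,1.41],[.5555,-.0991,.253]),([-.54,.26,1.15,0,1.73,1.12],[.5856,-.3089,.1918]),
([-.52,.25,1.06,0,1.83,-.29],[.587,-.3001,.2473]),([.41,-.12,1.82,0,1.44,.65],[.4427,.2282,.0386]),
([.41,-.19,1.55,0,1.79,.49],[.4419,.228,.2288]),([-.28,-.24,1.73,0,1.64,-.2],[.4692,-.1001,.1461]),
([.55,0,1.37,0,1.77,.63],[.4664,.3258,.2281]),([-.51,-.15,1.43,0,1.86,-.43],[.459,-.2194,.2741]),
([-.15,-.69,1.93,.04,1.30,-.07],[.5047,-.0294,.2721])]
f=lambda P:np.concatenate([fk(q,P)[0]-p for q,p in D])*1000
S=least_squares(lambda P:np.r_[f(P),P[1]*10,P[5]*10],[.03,0,.35,.4,.4,0,.25]); P=S.x
def ik(p,M,q0):
    lo=np.array([-2.87,-.86,.17,-1.51,.06,-2.65]);hi=np.array([2.87,2.18,2.46,4.65,2.69,2.65])
    g=lambda q:np.r_[(fk(q,P)[0]-p)*10,(M.inv()*fk(q,P)[1]).as_rotvec()]
    s=least_squares(g,np.clip(q0,lo+1e-3,hi-1e-3),bounds=(lo,hi)); return s.x,s.cost
if __name__=='__main__':
    import json
    print(P.round(4),abs(S.fun).max())
    for l in open('log.jsonl'):
        q,p,r=json.loads(l); a,M=fk(q,P); print((a-p).round(4),(M.inv()*R.from_euler('xyz',r)).as_rotvec().round(3))
E
python3 kin.py
```

```text
[ 0.0337 -0.0039  0.1602  0.3699  0.5619  0.1022  0.3152] 2.9845261682703295
[ 0.0009 -0.0008 -0.0003] [-0.  0.  0.]
[ 0.0007 -0.0005 -0.0002] [ 0.  0. -0.]
```

```bash
cat > pour.py <<'E'
from kin import *
HOP=np.array([.6005,-.1699])
def pose(al,out,sg,phi,lip,g=.088,zg=.041):
    """handle azimuth al (outward from cup), tool x = out*handle; roll sg*phi about tool x; lip point world -> TCP pos, rotation"""
    yaw=al if out>0 else al+np.pi
    M0=R.from_euler('xyz',[np.pi,0,yaw]); M=M0*R.from_rotvec([sg*phi,0,0])
    hx=np.array([np.cos(al),np.sin(al),0]); u=-M.as_matrix()[:,2]; l=np.cross(hx,u); l*=-np.sign(l[2]) if abs(l[2])>1e-6 else 1
    # lip relative to grasp point: -g along handle, (.06-zg) along u, .061 along l
    grasp=np.array(lip)+g*hx-(.06-zg)*u-.061*l
    return grasp-.003*M.as_matrix()[:,2],M
if __name__=='__main__':
    for out in(1,-1):
      for sg in(1,-1):
        for al in np.arange(-180,180,15)*np.pi/180:
          ok=True;q=None;w=0
          for q1 in (0.,):
            qq=[]
            for phi in(0,.4,.8,1.2,1.6,1.75):
                p,M=pose(al,out,sg,phi,[.605,-.172,.18 if phi>1 else .2])
                best=None
                for s in ([q] if q is not None else [np.array([-.1,-.1,1.5,0,1.8,a]) for a in(-2,-1,0,1,2)]):
                    r=ik(p,M,s); best=r if best is None or r[1]<best[1] else best
                q=best[0]; w=max(w,best[1]); qq.append(q)
          if w<1e-4: print(out,sg,round(np.degrees(al)),w,qq[0].round(2),qq[-1].round(2))
E
python3 pour.py
```

```text
1 1 -75 2.9485211503719935e-21 [-0.38  0.45  0.93  0.    1.76  2.5 ] [-0.86  0.05  1.98  1.95  1.27  1.01]
1 1 -60 3.45579084889151e-20 [-0.35  0.47  0.91  0.    1.77  2.27] [-0.87  0.26  1.75  1.81  1.49  1.11]
1 1 -45 7.917307520301596e-22 [-0.31  0.47  0.9   0.    1.77  2.05] [-0.84  0.44  1.51  1.72  1.69  1.2 ]
1 1 -30 6.074339432183208e-20 [-0.27  0.45  0.92  0.    1.76  1.82] [-0.78  0.62  1.27  1.66  1.87  1.29]
1 1 -15 8.660465139622687e-23 [-0.24  0.42  0.97  0.    1.75  1.6 ] [-0.72  0.8   1.01  1.65  2.05  1.39]
1 1 0 7.919564955508634e-23 [-0.21  0.37  1.03 -0.    1.74  1.36] [-0.64  0.97  0.75  1.68  2.23  1.52]
1 1 15 3.406643987496073e-18 [-0.18  0.31  1.11  0.    1.73  1.13] [-0.56  1.13  0.49  1.78  2.39  1.69]
1 1 30 1.4414143881252643e-17 [-0.17  0.24  1.19 -0.    1.72  0.88] [-0.48  1.31  0.19  1.98  2.52  1.94]
1 -1 -180 3.958795811017768e-18 [-0.48 -0.    1.45  0.    1.7  -2.05] [-0.79  0.6   1.3   1.49  2.38 -1.86]
1 -1 -165 3.2398275740243367e-19 [-0.5   0.07  1.37 -0.    1.7  -2.33] [-0.73  0.77  1.05  1.51  2.57 -1.76]
1 -1 90 5.451208623742049e-20 [-0.21 -
[... 1740 characters left out ...]
.    1.77 -0.87] [-0.87  0.26  1.75  1.81  1.49 -2.04]
-1 -1 -45 1.6308760153265798e-22 [-0.31  0.47  0.9   0.    1.77 -1.09] [-0.84  0.44  1.51  1.72  1.69 -1.95]
-1 -1 -30 6.193663330464439e-20 [-0.27  0.45  0.92  0.    1.76 -1.32] [-0.78  0.62  1.27  1.66  1.87 -1.85]
-1 -1 -15 8.498018892731619e-23 [-0.24  0.42  0.97  0.    1.75 -1.55] [-0.72  0.8   1.01  1.65  2.05 -1.75]
-1 -1 0 7.557270440554372e-23 [-0.21  0.37  1.03  0.    1.74 -1.78] [-0.64  0.97  0.75  1.68  2.23 -1.62]
-1 -1 15 2.8740174277363835e-18 [-0.18  0.31  1.11  0.    1.73 -2.02] [-0.56  1.13  0.49  1.78  2.39 -1.45]
-1 -1 30 1.415598170680503e-17 [-0.17  0.24  1.19  0.    1.72 -2.26] [-0.48  1.31  0.19  1.98  2.52 -1.2 ]
```

carry_out([
  [[0,0,0],[1,0,0],-0.35],
  [[0,0,0],[1,0,0],-0.35],
  [[0,0,0],[1,0,0],-0.35],
  [[0,0,0],[1,0,0],-0.35],
  [[0,0,0],[1,0,0],-0.35],
])

```text
clock: 48.92
eef_pos: [0.5054, -0.0299, 0.2728]
tool_rot: [-3.136, -0.0, 1.488]
ft_force: [-0.6, 0.2, -0.2]
opening: 0.675
grasp_force: 0.0
```

Run:
```python
from p import *
from m import *
t=read_camera('top');cv2.imwrite('pics/top6.png',t);st()
h=cv2.cvtColor(t,cv2.COLOR_BGR2HSV)
cup(t)
c=np.array([.5967,.2176]); a=1.707; g=c+.088*np.array([np.cos(a),np.sin(a)]); print(g)
plan([*g,.20],a)
s=cv2.imread('pics/scene5.png');x=cv2.cvtColor(s,cv2.COLOR_BGR2HSV)
b=(abs(x[...,0].astype(int)-112)<12)&(x[...,1]>150)
print([(q.round(1),st_[:5]) for q,st_ in blobs(b,100)])
s0=cv2.imread('pics/scene0.png');x=cv2.cvtColor(s0,cv2.COLOR_BGR2HSV)
b=(abs(x[...,0].astype(int)-112)<12)&(x[...,1]>150)
print([(q.round(1),st_[:5]) for q,st_ in blobs(b,100)])
```

```text
t 48.98 p [ 0.5062 -0.0301  0.2705] rpy [-3.128 -0.     1.487] F [-3.5 -0.3 -2.3] q [-0.13 -0.14  1.43 -0.    1.87 -0.04] op 0.675
cup [0.5966 0.2176 0.06  ] rad 0.0582 handle blob [0.5847 0.3041 0.058 ] handle dir 1.708
[0.5847511 0.304785 ]
 turn z 2 x -0.91 | shift 17 x [0.94, 0.36, 0.21] | d mm [321.1, 123.3, 70.5]
[(array([392.6,  30. ]), array([ 331,    0,  142,   69, 7569], dtype=int32)), (array([517.5, 133.9]), array([509, 125,  19,  22, 219], dtype=int32)), (array([547.6, 161.6]), array([531, 145,  29,  36, 793], dtype=int32)), (array([361.3, 226.2]), array([333, 214,  62,  34, 915], dtype=int32))]
[(array([392.6,  30. ]), array([ 331,    0,  142,   69, 7561], dtype=int32)), (array([517.6, 134. ]), array([509, 125,  19,  22, 218], dtype=int32)), (array([547.6, 161.7]), array([530, 144,  30,  37, 798], dtype=int32)), (array([359. , 228.2]), array([ 333,  209,   62,   48, 1123], dtype=int32))]
```

carry_out([
  [[0,0,0],[0,0,-0.92],-0.35],
  [[0,0,0],[0,0,-0.92],-0.35],
  [[0.94,0.36,0],[0,0,0],-0.35],
  [[0.94,0.36,0],[0,0,0],-0.35],
  [[0.94,0.36,0],[0,0,0],-0.35],
])

```text
clock: 49.6
eef_pos: [0.5189, 0.0294, 0.2723]
tool_rot: [-3.141, -0.0, 1.708]
ft_force: [0.2, 0.3, -0.4]
opening: 0.681
grasp_force: 0.0
```

carry_out([
  [[0.94,0.36,0],[0,0,0],-0.35],
  [[0.94,0.36,0],[0,0,0],-0.35],
  [[0.94,0.36,0],[0,0,0],-0.35],
  [[0.94,0.36,0],[0,0,0],-0.35],
  [[0.94,0.36,0],[0,0,0],-0.35],
])

```text
clock: 50.22
eef_pos: [0.5417, 0.1276, 0.2724]
tool_rot: [-3.141, 0.0, 1.708]
ft_force: [0.1, -0.3, 0.5]
opening: 0.675
grasp_force: 0.0
```

carry_out([
  [[0.94,0.36,0],[0,0,0],-0.35],
  [[0.94,0.36,0],[0,0,0],-0.35],
  [[0.94,0.36,0],[0,0,0],-0.35],
  [[0.94,0.36,0],[0,0,0],-0.35],
  [[0.94,0.36,0],[0,0,0],-0.35],
])

```text
clock: 50.85
eef_pos: [0.5646, 0.2256, 0.2725]
tool_rot: [3.142, -0.0, 1.708]
ft_force: [0.4, 0.5, 0.3]
opening: 0.675
grasp_force: 0.0
```

carry_out([
  [[0.94,0.36,0],[0,0,0],-0.35],
  [[0.94,0.36,0],[0,0,0],-0.35],
  [[0.94,0.36,0],[0,0,0],-0.35],
  [[0,0,0],[0,0,0],-0.35],
  [[0,0,0],[0,0,0],-0.35],
])

```text
clock: 51.48
eef_pos: [0.578, 0.2829, 0.2724]
tool_rot: [-3.141, 0.0, 1.708]
ft_force: [-0.2, -0.4, 0.6]
opening: 0.675
grasp_force: 0.0
```

Run:
```python
from p import *
st(); plan([.5848,.3045,.045],1.708)
```

```text
t 51.48 p [0.578  0.2829 0.2724] rpy [-3.141  0.     1.708] F [-0.2 -0.4  0.6] q [ 0.4   0.22  1.06 -0.    1.87  0.27] op 0.675
 turn z 0 x 0 | shift 12 x [0.09, 0.04, 0.95] | d mm [20.5, 9.7, 227.4]
```

carry_out([
  [[1,0.48,0],[0,0,0],-0.35],
  [[0,0,0.95],[0,0,0],-0.35],
  [[0,0,0.95],[0,0,0],-0.35],
  [[0,0,0.95],[0,0,0],-0.35],
  [[0,0,0.95],[0,0,0],-0.35],
])

```text
clock: 52.1
eef_pos: [0.5848, 0.3037, 0.1957]
tool_rot: [3.141, -0.0, 1.707]
ft_force: [-0.2, 0.3, -0.6]
opening: 0.673
grasp_force: 0.0
```

carry_out([
  [[0,0,0.95],[0,0,0],-0.35],
  [[0,0,0.95],[0,0,0],-0.35],
  [[0,0,0.95],[0,0,0],-0.35],
  [[0,0,0.8],[0,0,0],-0.35],
  [[0,0,0],[0,0,0],-0.35],
])

```text
clock: 52.72
eef_pos: [0.5839, 0.3039, 0.1212]
tool_rot: [-3.138, 0.001, 1.708]
ft_force: [0.9, 0.9, -0.4]
opening: 0.678
grasp_force: 0.0
```

Run:
```python
from p import *
st(); plan([.5848,.3045,.043],1.708)
```

```text
t 52.73 p [0.5839 0.3039 0.1212] rpy [-3.138e+00  1.000e-03  1.708e+00] F [ 0.9  0.9 -0.4] q [ 0.43  0.26  1.27 -0.    1.61  0.29] op 0.678
 turn z 0 x 0 | shift 4 x [0.01, 0.01, 0.98] | d mm [0.5, 0.9, 78.2]
```

carry_out([
  [[0.02,0.05,0.98],[0,0,0],-0.35],
  [[0,0,0.98],[0,0,0],-0.35],
  [[0,0,0.98],[0,0,0],-0.35],
  [[0,0,0.9],[0,0,0],-0.35],
  [[0,0,0],[0,0,0],-0.35],
])

```text
clock: 53.35
eef_pos: [0.5844, 0.3042, 0.0437]
tool_rot: [-3.137, 0.001, 1.708]
ft_force: [-0.9, -0.3, -0.4]
opening: 0.676
grasp_force: 0.0
```

carry_out([
  [[0,0,0],[0,0,0],0.2],
  [[0,0,0],[0,0,0],0.5],
  [[0,0,0],[0,0,0],0.8],
  [[0,0,0],[0,0,0],1],
  [[0,0,0],[0,0,0],1],
], grip_force=100)

```text
clock: 53.98
eef_pos: [0.5863, 0.3051, 0.0481]
tool_rot: [3.139, -0.001, 1.708]
ft_force: [1.0, 0.4, 6.1]
opening: 0.148
grasp_force: 97.8
```

Run:
```python
from p import *
st(); print(observe()['grasp_force'])
```

```text
t 53.98 p [0.5863 0.3051 0.0481] rpy [ 3.139e+00 -1.000e-03  1.708e+00] F [1.  0.4 6.1] q [ 0.43  0.3   1.36 -0.    1.48  0.29] op 0.148
97.75590777397156
```

carry_out([
  [[0,0,-0.3],[0,0,0],1],
  [[0,0,-0.7],[0,0,0],1],
  [[0,0,-0.9],[0,0,0],1],
  [[0,0,-1],[0,0,0],1],
  [[0,0,-1],[0,0,0],1],
])

```text
clock: 54.6
eef_pos: [0.5859, 0.3049, 0.1268]
tool_rot: [3.14, -0.0, 1.708]
ft_force: [-0.2, -0.8, -2.9]
opening: 0.147
grasp_force: 97.5
```

carry_out([
  [[0,0,-1],[0,0,0],1],
  [[0,0,-1],[0,0,0],1],
  [[0,0,-1],[0,0,0],1],
  [[0,0,-1],[0,0,0],1],
  [[0,0,-1],[0,0,0],1],
])

```text
clock: 55.22
eef_pos: [0.5856, 0.3048, 0.226]
tool_rot: [-3.142, -0.0, 1.708]
ft_force: [-0.7, -1.0, -3.1]
opening: 0.149
grasp_force: 97.4
```

carry_out([
  [[0,0,-1],[0,0,0],1],
  [[0,0,-1],[0,0,0],1],
  [[0,0,0],[0,0,0],1],
])

```text
clock: 55.6
eef_pos: [0.5862, 0.305, 0.2676]
tool_rot: [3.137, -0.001, 1.708]
ft_force: [-0.1, 0.4, -2.8]
opening: 0.149
grasp_force: 97.5
```

Run:
```python
from p import *
from pour import pose,ik
st(); s=read_camera('scene');crop(s,280,110,480,260,4,'c7.png')
f=np.array([-1,-1])/2**.5
lip=HOP-f*.008
al=np.radians(135)
g=.088; p,M=pose(al,1,-1,np.radians(80),[*lip,.18]); print('pour TCP',p.round(4))
q=observe()['q']
p[2]=.245
print('upright there',[x.round(2) for x in ik(p,pose(al,1,-1,0,[0,0,0])[1],q)])
plan([p[0],p[1],.26],al)
```

```text
t 55.6 p [0.5862 0.305  0.2676] rpy [ 3.137e+00 -1.000e-03  1.708e+00] F [-0.1  0.4 -2.8] q [0.43 0.26 1.02 0.   1.86 0.29] op 0.149
pour TCP [ 0.5626 -0.0834  0.2373]
upright there [array([-0.21,  0.  ,  1.33, -0.  ,  1.8 , -0.99]), np.float64(0.0)]
 turn z 6 x -0.9 | shift 15 x [-0.86, -0.97, 0.02] | d mm [-258.0, -291.1, 5.8]
```

View pics/c7.png

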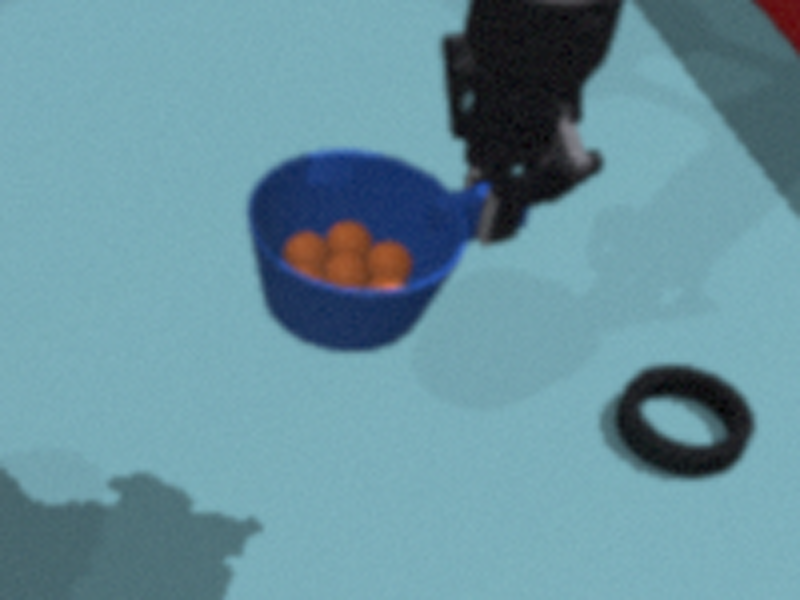

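carry_out([
  [[0,0,0],[0,0,-0.6],1],
  [[0,0,0],[0,0,-0.8],1],
  [[0,0,0],[0,0,-0.8],1],
  [[0,0,0],[0,0,-0.8],1],
  [[0,0,0],[0,0,-0.8],1],
])

```text
clock: 56.28
eef_pos: [0.5853, 0.3046, 0.2628]
tool_rot: [-3.139, -0.001, 2.167]
ft_force: [0.9, -0.5, -3.4]
opening: 0.146
grasp_force: 97.5
```

carry_out([
  [[0,0,0],[0,0,-0.8],1],
  [[0,0,0],[0,0,-0.8],1],
  [[-0.2,-0.25,0],[0,0,0],1],
  [[-0.4,-0.45,0],[0,0,0],1],
  [[-0.6,-0.7,0],[0,0,0],1],
])

```text
clock: 56.9
eef_pos: [0.5826, 0.267, 0.2643]
tool_rot: [-3.141, -0.0, 2.355]
ft_force: [0.5, -0.3, -2.2]
opening: 0.153
grasp_force: 97.5
```

carry_out([
  [[-0.65,-0.73,0],[0,0,0],1],
  [[-0.65,-0.73,0],[0,0,0],1],
  [[-0.65,-0.73,0],[0,0,0],1],
  [[-0.65,-0.73,0],[0,0,0],1],
  [[-0.65,-0.73,0],[0,0,0],1],
])

```text
clock: 57.52
eef_pos: [0.577, 0.169, 0.2647]
tool_rot: [3.142, 0.0, 2.356]
ft_force: [-0.7, -0.2, -3.2]
opening: 0.149
grasp_force: 97.4
```

carry_out([
  [[-0.65,-0.73,0],[0,0,0],1],
  [[-0.65,-0.73,0],[0,0,0],1],
  [[-0.65,-0.73,0],[0,0,0],1],
  [[-0.65,-0.73,0],[0,0,0],1],
  [[-0.65,-0.73,0],[0,0,0],1],
])

```text
clock: 58.15
eef_pos: [0.5713, 0.0715, 0.2646]
tool_rot: [-3.142, -0.0, 2.356]
ft_force: [-0.0, 0.5, -2.7]
opening: 0.15
grasp_force: 97.5
```

carry_out([
  [[-0.65,-0.73,0],[0,0,0],1],
  [[-0.65,-0.73,0],[0,0,0],1],
  [[-0.65,-0.73,0],[0,0,0],1],
  [[-0.65,-0.73,0],[0,0,0],1],
  [[-0.65,-0.73,0],[0,0,0],1],
])

```text
clock: 58.78
eef_pos: [0.5657, -0.026, 0.2647]
tool_rot: [-3.142, 0.0, 2.356]
ft_force: [0.6, -0.1, -3.4]
opening: 0.147
grasp_force: 97.5
```

carry_out([
  [[-0.6,-0.7,0],[0,0,0],1],
  [[-0.4,-0.5,0],[0,0,0],1],
  [[-0.2,-0.2,0],[0,0,0],1],
  [[0,0,0],[0,0,0],1],
])

```text
clock: 59.28
eef_pos: [0.563, -0.0616, 0.2646]
tool_rot: [3.141, -0.0, 2.356]
ft_force: [0.7, -0.5, -2.9]
opening: 0.145
grasp_force: 97.5
```

Run:
```python
from p import *
st(); plan([.5626,-.0834,.245],np.radians(135))
```

```text
t 59.27 p [ 0.563  -0.0616  0.2646] rpy [ 3.141 -0.     2.356] F [ 0.7 -0.5 -2.9] q [-0.17  0.    1.3   0.    1.84 -0.95] op 0.145
 turn z 0 x 0 | shift 1 x [-0.76, -0.78, 0.98] | d mm [-15.1, -15.7, 19.6]
```

carry_out([
  [[-0.38,-0.39,0.3],[0,0,0],1],
  [[-0.38,-0.39,0.4],[0,0,0],1],
  [[0,0,0.2],[0,0,0],1],
  [[0,0,0],[-0.4,0,0],1],
  [[0,0,0],[-0.6,0,0],1],
])

```text
clock: 59.9
eef_pos: [0.5628, -0.0827, 0.2461]
tool_rot: [3.02, -0.001, 2.357]
ft_force: [-0.1, 0.4, -3.3]
opening: 0.146
grasp_force: 97.5
```

carry_out([
  [[0,0,0],[-0.6,0,0],1],
  [[0,0,0],[-0.6,0,0],1],
  [[0,0,0],[-0.6,0,0],1],
  [[0,0,0],[-0.6,0,0],1],
  [[0,0,0],[-0.6,0,0],1],
])

```text
clock: 60.52
eef_pos: [0.5624, -0.0833, 0.2464]
tool_rot: [2.66, -0.0, 2.356]
ft_force: [-0.4, -0.6, -1.5]
opening: 0.146
grasp_force: 97.6
```

carry_out([
  [[0,0,0],[-0.6,0,0],1],
  [[0,0,0],[-0.6,0,0],1],
  [[0,0,0],[-0.6,0,0],1],
  [[0,0,0],[-0.6,0,0],1],
  [[0,0,0],[0,0,0],1],
])

```text
clock: 61.15
eef_pos: [0.5618, -0.0839, 0.2449]
tool_rot: [2.376, -0.003, 2.354]
ft_force: [-0.2, 0.1, -3.4]
opening: 0.15
grasp_force: 97.6
```

Run:
```python
from p import *
st(); o=observe(); M=R.from_euler('xyz',o['tool_rot']).as_matrix(); u=-M[:,2]; print('tilt deg',np.degrees(np.arccos(u[2])))
def lip(M,p):
    u=-M[:,2]; hx=M[:,0]; l=np.cross(hx,u); l*=-np.sign(l[2]); return p+.003*M[:,2]-.088*hx+.015*u+.061*l
print('lip',lip(M,o['eef_pos']).round(4),'tool x',M[:,0].round(3))
for a in(75,85,95):
    N=(R.from_matrix(M)*R.from_rotvec([-(np.radians(a)-np.arccos(u[2])),0,0])).as_matrix(); print(a,lip(N,o['eef_pos']).round(4))
s=read_camera('scene');crop(s,120,90,320,240,4,'c8.png')
```

```text
t 61.15 p [ 0.5618 -0.0839  0.2449] rpy [ 2.376 -0.003  2.354] F [-0.2  0.1 -3.4] q [-0.61 -0.26  1.73  0.75  1.52 -1.37] op 0.15
tilt deg 43.88923347864019
lip [ 0.5868 -0.183   0.2111] tool x [-0.706  0.708  0.003]
75 [ 0.6044 -0.1654  0.1889]
85 [ 0.6116 -0.1583  0.185 ]
95 [ 0.6191 -0.1508  0.1829]
```

View pics/c8.png

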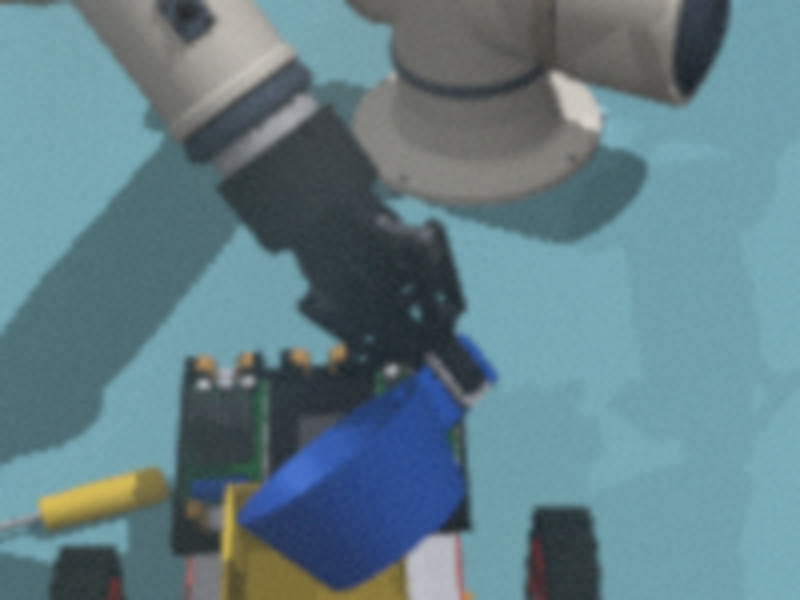

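carry_out([
  [[0,0,0],[-0.5,0,0],1],
  [[0,0,0],[-0.5,0,0],1],
  [[0,0,0],[-0.5,0,0],1],
  [[0,0,0],[-0.5,0,0],1],
  [[0,0,0],[-0.5,0,0],1],
])

```text
clock: 61.82
eef_pos: [0.5629, -0.0831, 0.247]
tool_rot: [2.074, 0.001, 2.357]
ft_force: [0.3, 0.9, -2.5]
opening: 0.148
grasp_force: 97.8
```

carry_out([
  [[0,0,0],[-0.5,0,0],1],
  [[0,0,0],[-0.4,0,0],1],
  [[0,0,0],[-0.3,0,0],1],
  [[0,0,0],[-0.2,0,0],1],
  [[0,0,0],[-0.2,0,0],1],
])

```text
clock: 62.45
eef_pos: [0.5628, -0.0832, 0.2469]
tool_rot: [1.881, 0.001, 2.356]
ft_force: [0.5, 0.2, -3.1]
opening: 0.153
grasp_force: 97.9
```

carry_out([
  [[0,0,0],[-0.2,0,0],1],
  [[0,0,0],[-0.2,0,0],1],
  [[0,0,0],[-0.2,0,0],1],
  [[0,0,0],[-0.2,0,0],1],
  [[0,0,0],[-0.2,0,0],1],
])

```text
clock: 63.08
eef_pos: [0.5627, -0.0833, 0.2467]
tool_rot: [1.76, 0.0, 2.356]
ft_force: [1.0, -0.5, -3.0]
opening: 0.147
grasp_force: 97.9
```

carry_out([
  [[0,0,0],[-0.2,0,0],1],
  [[0,0,0],[-0.2,0,0],1],
  [[0,0,0],[-0.2,0,0],1],
  [[0,0,0],[-0.2,0,0],1],
  [[0,0,0],[-0.2,0,0],1],
])

```text
clock: 63.7
eef_pos: [0.5627, -0.0833, 0.2469]
tool_rot: [1.64, 0.0, 2.356]
ft_force: [0.4, 0.1, -2.6]
opening: 0.151
grasp_force: 98.0
```

Run:
```python
from p import *
st(); o=observe(); M=R.from_euler('xyz',o['tool_rot']).as_matrix(); print('tilt deg',np.degrees(np.arccos(-M[2,2])))
s=read_camera('scene');t=read_camera('top');h=cv2.cvtColor(s,cv2.COLOR_BGR2HSV)
for n,im in(('s',s),('t',t)):
    h=cv2.cvtColor(im,cv2.COLOR_BGR2HSV); m=(abs(h[...,0].astype(int)-10)<6)&(h[...,1]>150)&(h[...,2]>80)
    print(n,[(c.round(0).tolist(),int(q[4])) for c,q in blobs(m,15)])
```

```text
t 63.7 p [ 0.5627 -0.0833  0.2469] rpy [1.64  0.    2.356] F [ 0.4  0.1 -2.6] q [-0.81 -0.13  2.    1.5   1.58 -1.87] op 0.151
tilt deg 86.05261466873705
s [([532.0, 72.0], 592), ([457.0, 72.0], 15), ([193.0, 240.0], 58), ([184.0, 246.0], 37), ([97.0, 323.0], 755)]
t [([454.0, 145.0], 596), ([366.0, 163.0], 34), ([377.0, 170.0], 167), ([363.0, 184.0], 67), ([355.0, 188.0], 36), ([374.0, 190.0], 61)]
```

Balls are already landing in the hopper; tilt on to ~105° and hold.

carry_out([
  [[0,0,0],[-0.3,0,0],1],
  [[0,0,0],[-0.3,0,0],1],
  [[0,0,0],[-0.3,0,0],1],
  [[0,0,0],[-0.3,0,0],1],
  [[0,0,0],[-0.3,0,0],1],
])

```text
clock: 64.42
eef_pos: [0.5627, -0.0833, 0.2465]
tool_rot: [1.459, -0.0, 2.356]
ft_force: [-0.5, 0.5, -1.6]
opening: 0.146
grasp_force: 98.0
```

carry_out([
  [[0,0,0],[-0.3,0,0],1],
  [[0,0,0],[-0.3,0,0],1],
  [[0,0,0],[-0.3,0,0],1],
  [[0,0,0],[0,0,0],1],
  [[0,0,0],[0,0,0],1],
])

```text
clock: 65.05
eef_pos: [0.5627, -0.0833, 0.2468]
tool_rot: [1.354, 0.0, 2.356]
ft_force: [0.7, -0.2, -1.6]
opening: 0.149
grasp_force: 98.1
```

carry_out([
  [[0,0,0],[0,0,0],1],
  [[0,0,0],[0,0,0],1],
  [[0,0,0],[0,0,0],1],
  [[0,0,0],[0,0,0],1],
  [[0,0,0],[0,0,0],1],
])

```text
clock: 65.68
eef_pos: [0.5626, -0.0833, 0.2467]
tool_rot: [1.354, 0.0, 2.356]
ft_force: [0.0, -0.2, -1.7]
opening: 0.145
grasp_force: 98.1
```

Run:
```python
from p import *
st(); o=observe(); M=R.from_euler('xyz',o['tool_rot']).as_matrix(); print('tilt deg',np.degrees(np.arccos(-M[2,2])))
s=read_camera('scene');t=read_camera('top')
a=t[125:245,310:450];b=s[160:280,130:270]
cv2.imwrite('pics/j9.png',cv2.resize(np.hstack([a,b]),None,fx=2.8,fy=2.8,interpolation=cv2.INTER_CUBIC))
```

```text
t 65.67 p [ 0.5626 -0.0833  0.2467] rpy [1.354 0.    2.356] F [ 0.  -0.2 -1.7] q [-0.8   0.03  2.04  1.76  1.69 -2.06] op 0.145
tilt deg 102.4441743493805
```

View pics/j9.png

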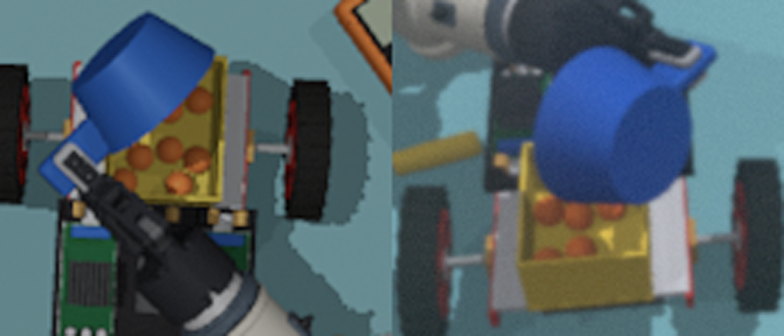

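carry_out([
  [[0,0,0],[0.4,0,0],1],
  [[0,0,0],[0.6,0,0],1],
  [[0,0,0],[0.6,0,0],1],
  [[0,0,0],[0.6,0,0],1],
  [[0,0,0],[0.6,0,0],1],
])

```text
clock: 66.4
eef_pos: [0.5625, -0.0833, 0.2466]
tool_rot: [1.692, -0.0, 2.356]
ft_force: [0.3, 1.3, -0.9]
opening: 0.145
grasp_force: 98.0
```

carry_out([
  [[0,0,0],[0.6,0,0],1],
  [[0,0,0],[0.6,0,0],1],
  [[0,0,0],[0.6,0,0],1],
  [[0,0,0],[0.6,0,0],1],
  [[0,0,0],[0.6,0,0],1],
])

```text
clock: 67.03
eef_pos: [0.5624, -0.0832, 0.2466]
tool_rot: [2.052, -0.0, 2.356]
ft_force: [0.3, 0.2, -1.5]
opening: 0.148
grasp_force: 98.0
```

carry_out([
  [[0,0,0],[0.6,0,0],1],
  [[0,0,0],[0.6,0,0],1],
  [[0,0,0],[0.6,0,0],1],
  [[0,0,0],[0.6,0,0],1],
  [[0,0,0],[0.6,0,0],1],
])

```text
clock: 67.65
eef_pos: [0.5623, -0.0831, 0.2466]
tool_rot: [2.412, -0.001, 2.356]
ft_force: [0.8, -0.0, -1.3]
opening: 0.149
grasp_force: 97.9
```

carry_out([
  [[0,0,0],[0.6,0,0],1],
  [[0,0,0],[0.6,0,0],1],
  [[0,0,0],[0.6,0,0],1],
  [[0,0,0],[0.6,0,0],1],
  [[0,0,0],[0.6,0,0],1],
])

```text
clock: 68.28
eef_pos: [0.5623, -0.083, 0.2466]
tool_rot: [2.772, -0.001, 2.356]
ft_force: [-1.0, 0.7, -1.8]
opening: 0.147
grasp_force: 97.8
```

carry_out([
  [[0,0,0],[0.6,0,0],1],
  [[0,0,0],[0.6,0,0],1],
  [[0,0,0],[0.6,0,0],1],
  [[0,0,0],[0.6,0,0],1],
  [[0,0,0],[0.1,0,0],1],
])

```text
clock: 68.9
eef_pos: [0.5629, -0.0823, 0.2463]
tool_rot: [3.07, -0.002, 2.358]
ft_force: [-0.1, -0.9, -1.7]
opening: 0.144
grasp_force: 97.9
```

Run:
```python
from p import *
st(); plan([.535,.28,.26],2.356)
```

```text
t 68.9 p [ 0.5629 -0.0823  0.2463] rpy [ 3.070e+00 -2.000e-03  2.358e+00] F [-0.1 -0.9 -1.7] q [-0.24 -0.03  1.37  0.06  1.77 -1.01] op 0.144
 turn z 0 x 0 | shift 14 x [0.99, 0.84, -0.05] | d mm [275.9, 236.4, -13.7]
```

carry_out([
  [[0,0,-0.5],[0.58,0,0],1],
  [[0,0,-0.5],[0,0,0],1],
  [[0.95,0.82,0],[0,0,0],1],
  [[0.95,0.82,0],[0,0,0],1],
  [[0.95,0.82,0],[0,0,0],1],
])

```text
clock: 69.53
eef_pos: [0.5564, -0.0082, 0.2672]
tool_rot: [3.137, -0.0, 2.355]
ft_force: [0.6, 0.1, -0.5]
opening: 0.152
grasp_force: 97.9
```

carry_out([
  [[0.95,0.82,0],[0,0,0],1],
  [[0.95,0.82,0],[0,0,0],1],
  [[0.95,0.82,0],[0,0,0],1],
  [[0.95,0.82,0],[0,0,0],1],
  [[0.95,0.82,0],[0,0,0],1],
])

```text
clock: 70.15
eef_pos: [0.5473, 0.1171, 0.2675]
tool_rot: [3.137, -0.001, 2.356]
ft_force: [-0.1, -0.2, -1.7]
opening: 0.147
grasp_force: 97.9
```

carry_out([
  [[0.95,0.82,0],[0,0,0],1],
  [[0.95,0.82,0],[0,0,0],1],
  [[0.95,0.82,0],[0,0,0],1],
  [[0.95,0.82,0],[0,0,0],1],
  [[0.95,0.82,0],[0,0,0],1],
])

```text
clock: 70.78
eef_pos: [0.5382, 0.2422, 0.2677]
tool_rot: [3.137, -0.001, 2.356]
ft_force: [0.5, -0.1, -1.8]
opening: 0.147
grasp_force: 97.9
```

carry_out([
  [[0.95,0.82,0],[0,0,0],1],
  [[0,0,0.9],[0,0,0],1],
  [[0,0,0.9],[0,0,0],1],
  [[0,0,0.9],[0,0,0],1],
  [[0,0,0.9],[0,0,0],1],
])

```text
clock: 71.4
eef_pos: [0.5365, 0.266, 0.1934]
tool_rot: [3.14, -0.0, 2.355]
ft_force: [0.1, 0.7, -0.7]
opening: 0.15
grasp_force: 97.9
```

carry_out([
  [[0,0,0.9],[0,0,0],1],
  [[0,0,0.9],[0,0,0],1],
  [[0,0,0.9],[0,0,0],1],
  [[0,0,0.9],[0,0,0],1],
  [[0,0,0],[0,0,0],1],
])

```text
clock: 72.03
eef_pos: [0.5357, 0.2665, 0.1207]
tool_rot: [-3.14, -0.002, 2.356]
ft_force: [-0.5, -0.1, -1.1]
opening: 0.147
grasp_force: 97.8
```

Run:
```python
from p import *
st()
```

```text
t 72.03 p [0.5357 0.2665 0.1207] rpy [-3.140e+00 -2.000e-03  2.356e+00] F [-0.5 -0.1 -1.1] q [ 0.4   0.1   1.45  0.    1.59 -0.38] op 0.147
```

Down to z≈0.053, then slowly to contact.

carry_out([
  [[0,0,0.8],[0,0,0],1],
  [[0,0,0.8],[0,0,0],1],
  [[0,0,0.8],[0,0,0],1],
  [[0,0,0.7],[0,0,0],1],
  [[0,0,0],[0,0,0],1],
])

```text
clock: 72.65
eef_pos: [0.5358, 0.2666, 0.0591]
tool_rot: [-3.141, -0.001, 2.356]
ft_force: [0.9, -0.1, -1.9]
opening: 0.143
grasp_force: 97.9
```

carry_out([
  [[0,0,0],[0,0,0],1],
  [[0,0,0],[0,0,0],1],
])

```text
clock: 72.9
eef_pos: [0.5373, 0.2672, 0.0622]
tool_rot: [3.138, 0.001, 2.356]
ft_force: [-0.4, 0.1, -2.0]
opening: 0.148
grasp_force: 97.9
```

carry_out([
  [[0,0,0.1],[0,0,0],1],
  [[0,0,0],[0,0,0],1],
])

```text
clock: 73.15
eef_pos: [0.5368, 0.267, 0.0593]
tool_rot: [3.139, -0.0, 2.356]
ft_force: [0.2, 0.6, -1.1]
opening: 0.15
grasp_force: 97.9
```

carry_out([
  [[0,0,0.1],[0,0,0],1],
  [[0,0,0],[0,0,0],1],
])

```text
clock: 73.4
eef_pos: [0.5367, 0.2669, 0.0569]
tool_rot: [3.14, -0.0, 2.356]
ft_force: [0.5, -0.4, -1.9]
opening: 0.147
grasp_force: 97.9
```

carry_out([
  [[0,0,0.1],[0,0,0],1],
  [[0,0,0],[0,0,0],1],
])

```text
clock: 73.65
eef_pos: [0.5367, 0.2669, 0.0549]
tool_rot: [3.14, -0.0, 2.356]
ft_force: [-0.7, 0.2, -0.8]
opening: 0.15
grasp_force: 97.9
```

carry_out([
  [[0,0,0.2],[0,0,0],1],
  [[0,0,0],[0,0,0],1],
])

```text
clock: 73.9
eef_pos: [0.5365, 0.2669, 0.0506]
tool_rot: [3.14, -0.0, 2.356]
ft_force: [-0.0, -1.1, -1.8]
opening: 0.144
grasp_force: 97.9
```

carry_out([
  [[0,0,0.1],[0,0,0],1],
  [[0,0,0],[0,0,0],1],
])

```text
clock: 74.15
eef_pos: [0.5367, 0.267, 0.049]
tool_rot: [3.139, -0.0, 2.356]
ft_force: [-0.2, 0.4, -1.5]
opening: 0.142
grasp_force: 97.9
```

carry_out([
  [[0,0,0.1],[0,0,0],1],
  [[0,0,0],[0,0,0],1],
])

```text
clock: 74.4
eef_pos: [0.537, 0.2672, 0.0481]
tool_rot: [3.138, 0.0, 2.356]
ft_force: [-1.4, -0.4, 4.5]
opening: 0.148
grasp_force: 98.8
```

carry_out([
  [[0,0,0],[0,0,0],0.6],
  [[0,0,0],[0,0,0],0.3],
  [[0,0,0],[0,0,0],-0.1],
  [[0,0,0],[0,0,0],-0.1],
  [[0,0,-0.3],[0,0,0],-0.1],
])

```text
clock: 75.03
eef_pos: [0.5364, 0.2668, 0.0527]
tool_rot: [3.14, -0.0, 2.356]
ft_force: [0.3, 0.4, -0.2]
opening: 0.549
grasp_force: 0.0
```

carry_out([
  [[0,0,-0.7],[0,0,0],-0.1],
  [[0,0,-1],[0,0,0],-0.1],
  [[0,0,-1],[0,0,0],-0.1],
  [[0,0,-1],[0,0,0],-0.1],
  [[0,0,-1],[0,0,0],-0.1],
])

```text
clock: 75.65
eef_pos: [0.5368, 0.2669, 0.1491]
tool_rot: [3.138, 0.0, 2.356]
ft_force: [-0.1, -0.6, 0.1]
opening: 0.549
grasp_force: 0.0
```

carry_out([
  [[0.6,-0.8,-1],[0,0,0],-0.1],
  [[0.6,-0.8,-1],[0,0,0],-0.1],
  [[0.6,-0.8,-1],[0,0,0],-0.1],
  [[0.6,-0.8,-1],[0,0,0],-0.1],
  [[0,0,0],[0,0,0],-0.1],
])

```text
clock: 76.28
eef_pos: [0.4574, 0.2558, 0.2303]
tool_rot: [3.134, 0.002, 2.357]
ft_force: [-0.1, 1.3, -0.1]
opening: 0.551
grasp_force: 0.0
```

Run:
```python
from p import *
from m import *
st(); s=read_camera('scene');t=read_camera('top');cup(t);boards(t)
a=t[125:275,165:445];b=s[140:290,130:410]
cv2.imwrite('pics/j10.png',cv2.resize(np.vstack([a,b]),None,fx=1.95,fy=1.95,interpolation=cv2.INTER_CUBIC))
```

```text
t 76.28 p [0.4574 0.2558 0.2303] rpy [3.134e+00 2.000e-03 2.357e+00] F [-0.1  1.3 -0.1] q [ 0.44 -0.12  1.48  0.    1.77 -0.34] op 0.551
cup [0.5959 0.2045 0.06  ] rad 0.0582 handle blob [0.5329 0.2645 0.058 ] handle dir 2.38
board grn [ 0.4644 -0.1077] ears [(array([342.4, 202.1]), np.int32(37)), (array([340.2, 249.8]), np.int32(32))] [[0.533, -0.115], [0.4014, -0.1046]]
  mid [ 0.4672 -0.1098] len 0.132 yaw -0.079
board grn [ 0.4536 -0.2368] ears [(array([389.6, 204.6]), np.int32(35))] [[0.5224, -0.2452]]
```

View pics/j10.png

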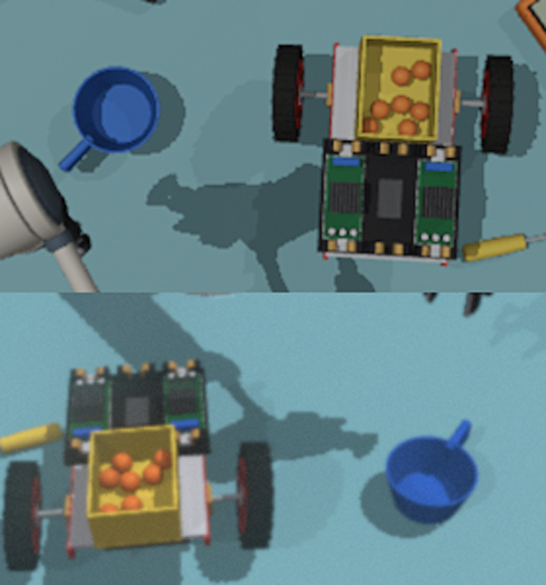

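```bash
python3 -c "
from rig import *
print(hand_in())"
```

```text
the job is handed in; nothing more can be done
None
```

I handed the job in with every step carried out: both wheels rocked to their stops (left, right, left), both driver boards clipped into bays 2 and 0, all seven balls in the hopper, and the empty cup upright on the bench. The interface returned no verdict; forces and camera pictures are what I checked against.

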